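# Close up the toaster oven

## Task

The toaster oven on the counter has just been cleaned: its glass door hangs partly open and the crumb tray below it still sticks out. Using only the fingers, gently push the door up until it is fully shut and push the crumb tray straight in until it is fully home. Do not lift the tray or pull it out, do not slam or force anything, and leave the mug, the pepper mill and the jam jar where they stand.

Things in the scene. Friction and masses are not known exactly. Their poses are not given: they have to be found in the camera images.
- oven: White countertop toaster oven, fixed: 400 mm wide (y), 280 deep (x), 235 high (z). Origin on the counter under its centre; +x points to its back, z up; its front face is the plane x = -140 mm. Cavity, door and tray are centred on y = +50 mm; the control panel with three knobs, 17 mm proud, fills the front from y = -200 to -100 mm. Its top is clear.
- oven_door (a joint): Angle of the drop-down glass door, rad: 0 = shut against the front, growing as its top swings out and down towards the user; starts at 0.35 to 0.65. Spring-balanced, stays where left; 2 to 4 N along its arc move it (forward and up: a level push on the bar of a well open door binds by friction). Door 290 mm wide, 155 mm from hinge to top edge, 14 mm thick, in front of the front face.
- door_handle (a point): Centre of the door's black round handle bar, 14 mm thick, 224 mm long, parallel to the hinge (oven's y), on two posts. It lies 135 mm from the hinge line along the door and 46 mm outside it (32 mm off the door's outer face). Door shut: 195 mm above the counter, 46 mm before the front face.
- door_hinge (a point): Middle of the hinge line of the door (fixed to the oven): on the front face, 60 mm above the counter, at the oven's y = +50 mm. Its axes are the oven's. The door turns about the y axis through it.
- crumb_tray: Loose flat metal crumb tray, 266 mm wide, 268 deep, 0.2-0.42 kg, in its slot under the cavity. Origin: middle of the pan's underside at the back face of the front lip, 23 mm above the counter; x points into the oven, z up. Starts 65 to 100 mm out. Slides with under 5 N, 2 mm play each side; home, stopped hard, when the lip's back meets the front face (origin at oven x = -140, y = +50 mm).
- tray_lip (a point): Middle of the outer face of the tray's upright front lip, to be pushed towards +x: 266 mm wide, 4 mm thick, from 21 to 49 mm above the counter, with a thin rolled edge 3 mm proud near its top (44 to 50 mm above the counter). Axes are the tray's.
- tray_home (a point): The point on the oven where tray_lip lies when the tray is home, 35 mm above the counter. Axes are the oven's.
- mug: White mug, 80 mm across and 95 mm high, with a handle on its own +y side reaching 35 mm further; loose, stands in front of the oven to one side. Origin under its centre. Leave alone.
- pepper_mill: Dark wooden pepper mill, 54 mm across and 152 mm high; loose, stands in front of the oven on the other side. Origin under its centre. Leave alone.
- jam_jar: Jam jar with a brass cap, 68 mm across and 95 mm high; loose, stands further forward on the right. Origin under its centre. Leave alone.

How it is judged (in metres and radians):
At the end, for the whole second after the job is handed in: The door is shut (within 0.03 rad), the crumb tray lies flat and at rest in its slot with the back of its lip within 4.5 mm of the oven's front face, and the mug, mill and jar are within 15 mm of where they stood (value of joint oven_door below 0.03 rad and x of crumb_tray in the frame of oven above -0.1445 m and z of crumb_tray in the frame of oven below 0.028 m and angle between crumb_tray's own z axis and vertical below 0.04 rad and linear speed of crumb_tray below 0.01 m/s and distance of each of mug, pepper_mill, jam_jar from where it was at the start of the episode below 0.015 m); the robot touches nothing.
It fails at once if the crumb tray is lifted (more than 8 mm), tipped (more than 0.1 rad) or pulled out to more than 120 mm (z of crumb_tray in the frame of oven above 0.031 m or angle between crumb_tray's own z axis and vertical above 0.1 rad or x of crumb_tray in the frame of oven below -0.26 m).
It fails at once if the door is slammed (shutting faster than 2 rad/s) (velocity of joint oven_door below -2 rad/s).
It fails at once if the oven, its door or the tray is forced (more than 60 N) (contact force between the fingers and oven above 60 N or contact force between the fingers and crumb_tray above 60 N).
It fails at once if a part of the arm or gripper other than the fingers pushes the oven, its door or the tray (contact force between the arm and oven above 3 N or contact force between the arm and crumb_tray above 3 N).
It fails at once if the mug, pepper mill or jam jar is moved more than 15 mm or tipped (distance of any of mug, pepper_mill, jam_jar from where it was at the start of the episode above 0.015 m or angle between any of mug, pepper_mill, jam_jar's own z axis and vertical above 0.2 rad).
It also fails if it takes over 58 s, if anything falls off the work surface, if the arm or the gripper's body presses on something with over 40 N, if the wrist force passes 120 N, or if a joint passes its speed limit or range.

## Robot

A 6-joint arm with a two-finger parallel gripper is mounted at the origin on the work surface. World frame = base frame: x ahead of the robot, y to its left, z up, the work surface at z = 0. Lengths are in m, angles in degrees, forces in N, time in s.
With the tool pointing down it reaches from about 0.4 to 0.825 m from the base axis. Payload 7 kg.
Tool frame: the origin (TCP) lies midway between the tips of the shut fingers; the grasp point (between the pads) lies 19 mm behind it; z points along the fingers, y is the line along which they close (so a half turn about z gives the same grasp; the last joint's range is limited). The gripper opens to 88 mm and grips with 3 to 60 N. Pads are 19 mm wide; open, the fingers measure 130 mm over their backs; the gripper's body (78 mm by 193 mm) begins 47 mm behind the grasp point.
Start: joints at [-48.581, 20.546, 0.682, 0, -70.136, -16.507], TCP at [0.284, -0.612, 0.201] pointing down, gripper open.
Joint ranges: [-176.03, 176.03], [-82.01, 121.73], [-58.28, 71.71], [-173.87, 95.51], [-174.79, -0.11], [-173.66, 173.66]. Speed limits (degrees/s): [136.94, 136.94, 172.46, 180, 180, 180].

## Interface

Orientations are given as [roll, pitch, yaw] about the fixed x, y, z axes, in that order (R = Rz(yaw) Ry(pitch) Rx(roll)).
In Python, from plant import ctrl gives the robot as it stands. The module is installed in compiled form; this text tells all that it offers.
- The arm moves only by the tool send_rows, never from a script. Its argument "plan" is a list that holds one entry, the list of rows, each a list of 6 numbers: the shift along the tool's x, y, z in cm, then the turn, a rotation vector about the tool's x, y, z in degrees. A call has 1 to 8 rows; each row is the pose to reach, as a shift and turn from the pose commanded when the call began, along the tool's axes at that moment; what a row does not reach only later rows make up. A row lasts 1/12 s, in which the tool goes at most 41.7 mm and 7.16 degrees, less where a joint would pass 70% of its speed; a pose out of reach is approached as far as the arm can. A call with a gripper value outside its range is refused whole. "fingers" is the opening, from 0 (shut) to 1 (fully open), set as the call begins (left out, the last holds). The fingers move at their own pace and stop on an object; the grip force is fixed at half the most. Time passes only in rows, so rows that repeat a pose let the fingers close. It gives the time, the measured TCP pose, the force, the opening and the grip force at its end, in the units of the state.
- ctrl.get_obs(): the state, without advancing time (a new reading comes with each control period).
- ctrl.snapshot(name): name is "scene" or "side" or "wrist"; returns a dict with "img" (480x640x3 uint8, red, green, blue), "K" (3x3 intrinsics, pixels), "pose" (4x4, takes a point from camera to world coordinates). Camera axes: x right, y down, z forward; pixel columns grow to the right and rows downward; lengths in m; the calibration is good to about 2 mm. The wrist camera is an equidistant fisheye: a pixel r from the principal point sees the ray r / f radians off the axis. A picture is of the moment at which its call begins. There is no depth.
- ctrl.close_job(): hands the job in; it is judged then, once.
The state is a dict: "clock": time; "joint_pos": joint angles; "qvel": joint speeds; "tau": joint torques, N m; "tool_pos": TCP position; "orientation": TCP orientation; "force": force on the tool from outside, world axes, zero at the start; "moment": the same for the moment, N m; "opening": finger opening in m; "gripper_force": force on a finger pad.
Only numpy, scipy, OpenCV 4.12 (cv2) and the standard library are available. Lean on these libraries where they do the work, as an engineer would, in place of code of your own. Each camera call takes 0.05 s, during which the arm holds its last target. There are 200 camera calls.

## Working session

There is one attempt and no reset: what is moved stays moved. The work goes in short steps, Python scripts to look and compute and a tool call to move; the robot and the scene stay as the last step left them, time stands still between calls to the robot, and variables do not carry over. Pictures are saved under pics/ and viewed, at most 10 in all, crops included, and the job is handed in when it is done.

Besides the shell and the picture viewer there is one more tool, called after "Request:" as name(argument=value, ...) on one line, values as JSON. send_rows: Moves the arm, as the interface text tells. Its arguments: {"type":"object","properties":{"plan":{"type":"array","items":{"type":"array","items":{"type":"array","items":{"type":"number"}}}},"fingers":{"type":"number"}},"required":["plan"]}

```bash
mkdir -p pics; python3 - <<'E'
from plant import ctrl
import cv2,numpy as np
for n in("scene","side","wrist"):
    s=ctrl.snapshot(n);cv2.imwrite(f"pics/{n}0.png",s["img"][:,:,::-1]);np.savez(f"{n}0.npz",**s)
    print(n,s["K"].round(1).tolist(),s["pose"].round(3).tolist())
print(ctrl.get_obs())
E
```

```text
scene [[585.5, 0.0, 320.7], [0.0, 585.5, 239.1], [0.0, 0.0, 1.0]] [[-0.553, -0.786, 0.276, 0.2], [-0.833, 0.519, -0.193, 0.233], [0.008, -0.336, -0.942, 1.533], [0.0, 0.0, 0.0, 1.0]]
side [[532.7, 0.0, 327.7], [0.0, 532.7, 235.4], [0.0, 0.0, 1.0]] [[-0.79, 0.583, -0.191, 0.795], [0.614, 0.751, -0.244, 0.225], [0.001, -0.31, -0.951, 1.189], [0.0, 0.0, 0.0, 1.0]]
wrist [[371.6, 0.0, 320.8], [0.0, 371.6, 244.2], [0.0, 0.0, 1.0]] [[-0.422, 0.865, 0.271, 0.211], [0.907, 0.402, 0.127, -0.646], [0.001, 0.3, -0.954, 0.385], [0.0, 0.0, 0.0, 1.0]]
{'clock': 0.15, 'joint_pos': array([-4.85804853e+01,  2.05822988e+01,  6.45742033e-01, -1.34334783e-02,
       -7.01348738e+01, -1.65069801e+01]), 'qvel': array([ 0.00164185, -0.10387515,  0.15268747,  0.0248235 , -0.03925936,
       -0.07032881]), 'tau': array([-7.94970420e-04, -5.83277106e+01,  2.93294799e+01,  7.00105593e+00,
        8.88432842e-03, -1.31430725e-04]), 'tool_pos': array([ 0.2841355 , -0.61185044,  0.20063777]), 'orientation': array([ 1.79927925e+02, -8.18791521e-03, -1.55092033e+02]), 'force': array([0.13694137, 0.2439584 , 0.16755001]), 'moment': array([-0.00074247, -0.00478253, -0.00372555]), 'gripper_force': 0.0, 'opening': 0.08769696342206298}
```

View pics/scene0.png

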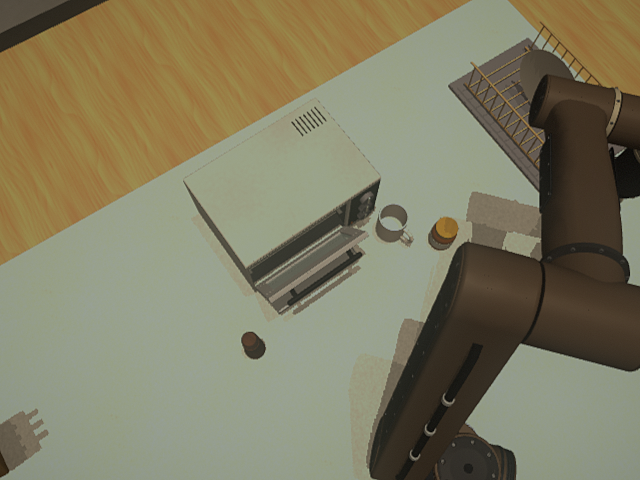

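View pics/side0.png

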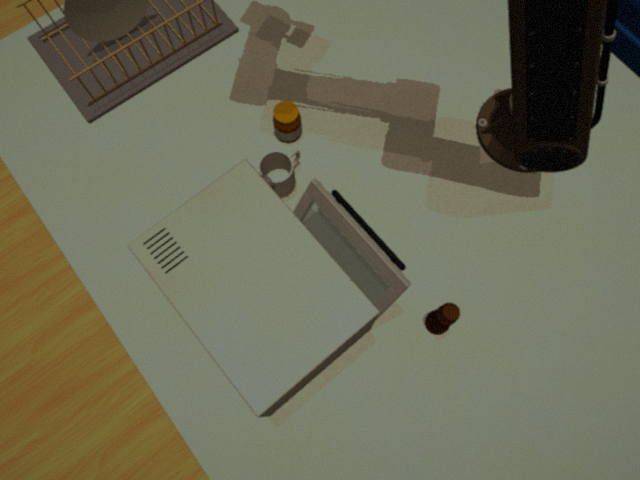

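Scene: oven top corners are about (185,181), (317,100), (380,180), (250,267), with the handle bar from (290,303) to (361,254). Side: the corners are about (129,244), (246,161), (378,315), (260,415), with the bar from (335,192) to (403,268). The mug, jar and mill are clear in both. I'll triangulate from these.

```bash
cat > h.py <<'E'
import numpy as np,cv2
S={n:dict(np.load(f"{n}0.npz")) for n in("scene","side","wrist")}
def ray(s,p):
    K,T=s["K"],s["pose"]; d=T[:3,:3]@np.linalg.solve(K,[p[0],p[1],1.]);return T[:3,3],d/np.linalg.norm(d)
def tri(a,b,n1="scene",n2="side"):
    o,d=ray(S[n1],a);p,e=ray(S[n2],b)
    t=np.linalg.lstsq(np.c_[d,-e],p-o,rcond=None)[0];A=o+t[0]*d;B=p+t[1]*e
    return (A+B)/2,np.linalg.norm(A-B)
def plane(s,p,z):
    o,d=ray(S[s],p);return o+d*(z-o[2])/d[2]
def proj(s,P):
    T=S[s]["pose"];c=T[:3,:3].T@(np.asarray(P)-T[:3,3]);q=S[s]["K"]@c;return q[:2]/q[2]
E
python3 - <<'E'
from h import *
for n,a,b in[("FL",(250,267),(378,315)),("BL",(185,181),(260,415)),("BR",(317,100),(129,244)),("FR",(380,180),(246,161)),
 ("hL",(290,303),(403,268)),("hR",(361,254),(335,192)),("mill",(250,338),(450,312)),("jar",(447,226),(286,110)),("mug",(392,215),(277,165))]:
    P,e=tri(a,b);print(n,P.round(4),round(e,4))
a=cv2.resize(S["scene"]["img"][215:325,235:395],None,fx=5,fy=5,interpolation=2)[:,:,::-1]
cv2.imwrite("pics/c1.png",a)
b=cv2.resize(S["side"]["img"][150:320,240:440],None,fx=3.5,fy=3.5,interpolation=2)[:,:,::-1]
cv2.imwrite("pics/c2.png",b)
E
```

```text
FL [0.6204 0.1464 0.2111] 0.0128
BL [0.892  0.1609 0.2256] 0.003
BR [ 0.9094 -0.2406  0.2209] 0.0009
FR [ 0.6335 -0.2458  0.2196] 0.0033
hL [0.5093 0.1041 0.1494] 0.0037
hR [ 0.5161 -0.1094  0.1514] 0.0042
mill [0.4919 0.2285 0.1419] 0.0037
jar [ 0.4662 -0.3547  0.104 ] 0.0015
mug [ 0.5679 -0.249   0.1153] 0.0011
```

View pics/c1.png

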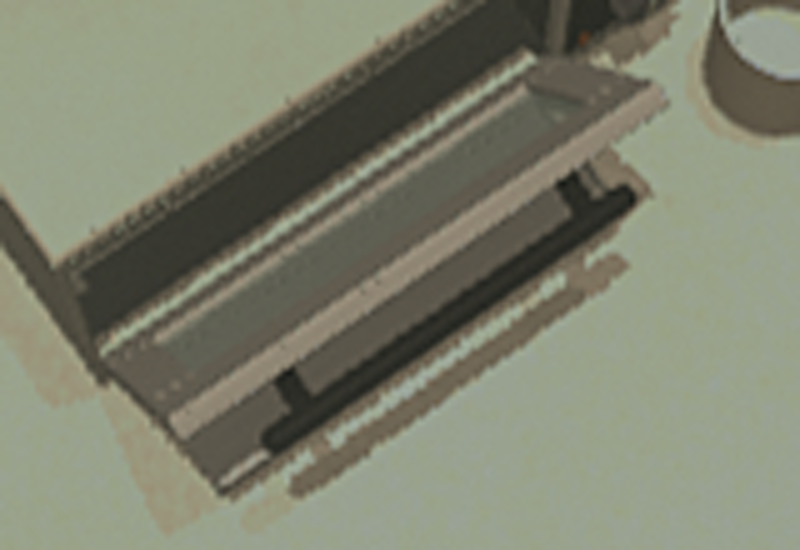

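View pics/c2.png

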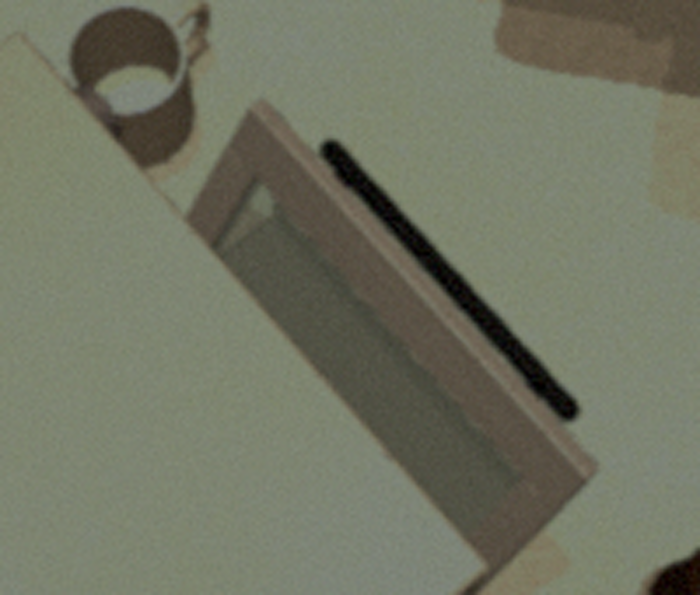

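The crops show the handle ends in scene at (290,302.6) and (360.6,254), the tray lip's left corner near (280,313) and right end near (364.6,253). The oven's front-left top corner is scene (246,267.4), side (379,311.5).

```bash
python3 - <<'E'
from h import *
C={"FL":((246,267.4),(379.2,311.5)),"BL":((184,181),(260,416)),"BR":((317,99.5),(128.5,244)),"FR":((380.5,180),(246,160.5))}
loc={"FL":(-.14,.2),"BL":(.14,.2),"BR":(.14,-.2),"FR":(-.14,-.2)}
W=[];L=[]
for k,(a,b) in C.items():
    P,e=tri(a,b);pa=plane("scene",a,.235);pb=plane("side",b,.235);print(k,P.round(4),round(e,4),pa.round(4),pb.round(4))
    W+=[pa[:2],pb[:2]];L+=[loc[k]]*2
W=np.array(W);L=np.array(L)
w=W-W.mean(0);th=np.arctan2((L[:,0]*w[:,1]-L[:,1]*w[:,0]).sum(),(L*w).sum())
R=np.array([[np.cos(th),-np.sin(th)],[np.sin(th),np.cos(th)]]);c=W.mean(0)
print("oven",c.round(4),np.degrees(th).round(2));print((( W-c)@R-L).round(4).tolist())
np.savez("oven.npz",c=c,R=R,th=th)
O=lambda P:np.r_[(np.asarray(P)[:2]-c)@R,P[2]].round(4)
for n,a,b in[("hL",(290,302.6),(402.5,267)),("hR",(360.6,254),(334.8,192.5))]:
    P,e=tri(a,b);o=O(P);print(n,P.round(4),o,e.round(4),"ang",[ (np.arctan2(.046,.135)-np.arctan2(-.14-o[0],o[2]-.06)).round(3)*-1])
for p in((280,313),(279,312),(364.6,253)):print("tray top edge",O(plane("scene",p,.049)))
for n,s,p,z in[("mill","side",(450,312),.15),("jar","side",(286,110),.095),("mug","side",(277,165),.095),("mughandle","scene",(410,242),.08)]:
    P=plane(s,p,z);print(n,P.round(3),O(P))
E
```

```text
FL [0.6183 0.1502 0.2315] 0.0012 [0.6172 0.1498 0.235 ] [0.6189 0.1511 0.235 ]
BL [0.8929 0.1627 0.2266] 0.0023 [0.8885 0.162  0.235 ] [0.892  0.1644 0.235 ]
BR [ 0.9101 -0.2409  0.2218] 0.0006 [ 0.9028 -0.2358  0.235 ] [ 0.9087 -0.2348  0.235 ]
FR [ 0.6328 -0.2469  0.2194] 0.0032 [ 0.6271 -0.2396  0.235 ] [ 0.6357 -0.241   0.235 ]
oven [ 0.7614 -0.0405] 2.01
[[0.0026, -0.0047], [0.0044, -0.0036], [-0.0058, -0.0021], [-0.0023, 0.0002], [-0.0055, -0.0002], [0.0004, 0.0006], [-0.0011, 0.0058], [0.0073, 0.004]]
hL [0.5095 0.1031 0.1523] [-0.2466  0.1523  0.1523] 0.0021 ang [np.float64(0.529)]
hR [ 0.5169 -0.109   0.1505] [-0.2468 -0.0598  0.1505] 0.0039 ang [np.float64(0.539)]
tray top edge [-0.2314  0.1772  0.049 ]
tray top edge [-0.2277  0.1778  0.049 ]
tray top edge [-0.228  -0.0983  0.049 ]
mill [0.494 0.23  0.15 ] [-0.2574  0.28    0.15  ]
jar [ 0.463 -0.359  0.095] [-0.3089 -0.3075  0.095 ]
mug [ 0.563 -0.257  0.095] [-0.2054 -0.2098  0.095 ]
mughandle [ 0.489 -0.256  0.08 ] [-0.2798 -0.206   0.08  ]
```

```bash
cat >> h.py <<'E'
from scipy.spatial.transform import Rotation as Ro
def goal(x,y,z,tilt):
    o=np.load("oven.npz");R=np.eye(3);R[:2,:2]=o["R"];t=np.radians(tilt)
    Z=np.array([np.sin(t),0,-np.cos(t)]);Y=np.array([0,1.,0]);X=np.cross(Y,Z)
    return np.r_[o["c"]+o["R"]@[x,y],z],R@np.c_[X,Y,Z]
def move(x,y,z,tilt):
    from plant import ctrl
    s=ctrl.get_obs();p,R=goal(x,y,z,tilt);R0=Ro.from_euler("xyz",s["orientation"],degrees=True).as_matrix()
    print("row",(R0.T@(p-s["tool_pos"])*100).round(2),Ro.from_matrix(R0.T@R).as_rotvec(degrees=True).round(2),"J",s["joint_pos"].round(1),"F",s["force"].round(1),"t",s["clock"])
    o=np.load("oven.npz");print("oven-frame tcp",((s["tool_pos"][:2]-o["c"])@o["R"]).round(4),s["tool_pos"][2].round(4))
E
python3 -c "from h import *;move(-.30,.05,.30,45)"
```

```text
row [-41.65  48.01  -9.88] [  9.05 -44.41  21.67] J [-48.6  20.6   0.6  -0.  -70.1 -16.5] F [0.1 0.2 0.2] t 0.15
oven-frame tcp [-0.497  -0.5542] 0.2006
```

Request:
send_rows(plan=[[[0,0,-4,0,0,0],[0,0,-8,0,0,0],[-2,2.5,-12,0,0,3],[-4,5,-14,0,0,6],[-6.5,7.5,-14,0,0,9],[-9,10,-14,0,0,12],[-11.5,13,-14,0,0,16],[-14,16,-14,0,0,20]]], fingers=0)

```text
clock: 0.82
tool_pos: [0.3439, -0.4064, 0.3411]
orientation: [180.0, -0.0, -175.3]
force: [1.5, 1.1, -0.2]
opening: 0.0396
gripper_force: 0.0
```

```bash
python3 -c "from h import *;move(-.30,.05,.30,45)"
```

```text
row [-14.87  39.45   4.12] [  1.07 -44.99   2.53] J [-28.7   3.5  -3.3  -0.  -83.2 -56.6] F [ 1.5  1.1 -0.2] t 0.8167
oven-frame tcp [-0.4301 -0.351 ] 0.3411
```

Request:
send_rows(plan=[[[-1.5,3.8,0,0,-4,0],[-3,7.5,0,0,-9,0],[-4.5,11,0,0,-14,0],[-6,15,0,0,-19,0],[-8,18.5,0,0,-24,0],[-9.5,22,0,0,-29,0],[-11,25.5,0,0,-34,1],[-12,29,0,0,-39,2]]])

```text
clock: 1.48
tool_pos: [0.4318, -0.1374, 0.3415]
orientation: [-180.0, 35.7, -176.9]
force: [-1.2, -0.6, 0.2]
opening: 0.0004
gripper_force: 0.0
```

```bash
python3 -c "from h import *;move(-.30,.05,.22,45)"
```

```text
row [ 4.23 13.47 11.92] [ 0.65 -9.28  0.79] J [  12.9  -30.3  -39.7    8.1  -45.5 -103.7] F [-1.2 -0.6  0.2] t 1.4833
oven-frame tcp [-0.3328 -0.0853] 0.3415
```

Request:
send_rows(plan=[[[1,3.4,1.5,0,-3,0],[2,6.8,3,0,-6,0],[3,10,6,0,-8,0],[4,13.5,9,0.6,-9.3,0.8],[4.2,13.5,12,0.6,-9.3,0.8],[4.2,13.5,12,0.6,-9.3,0.8],[4.2,13.5,12,0.6,-9.3,0.8]]])

```text
clock: 2.07
tool_pos: [0.484, -0.0459, 0.2977]
orientation: [178.6, 41.9, -177.7]
force: [-0.5, 0.2, -0.2]
opening: 0.0008
gripper_force: 0.0
```

```bash
python3 -c "from h import *;move(-.30,.05,.12,45)"
```

```text
row [13.54  4.29 11.83] [ 1.56 -3.08  0.15] J [  26.8  -29.7  -58.2   35.4  -26.1 -141.2] F [-0.5  0.2 -0.2] t 2.0667
oven-frame tcp [-0.2774  0.0043] 0.2977
```

The 45° tilt pose this near the base runs joint 3 into its -58° limit. I'll fit a quick kinematic model from the readings to choose reachable poses.

```bash
cat > kin.py <<'E'
import numpy as np
from scipy.optimize import least_squares
from scipy.spatial.transform import Rotation as Ro
c=lambda a:np.cos(np.radians(a));s=lambda a:np.sin(np.radians(a))
D=[([.284,-.612,.201],[180,0,-155.09],[-48.581,20.546,.682]),
([.3439,-.4064,.3411],[180,0,-175.3],[-28.7,3.5,-3.3]),
([.4318,-.1374,.3415],[-180,35.7,-176.9],[12.9,-30.3,-39.7]),
([.484,-.0459,.2977],[178.6,41.9,-177.7],[26.8,-29.7,-58.2])]
def wrist(p,j1,j2,j3):
    a,h,L1,L2,d,l,f=p
    r=a+L1*s(j2)+L2*c(j2-j3)+f*s(j2-j3);z=h+L1*c(j2)-L2*s(j2-j3)+f*c(j2-j3)
    return np.array([r*c(j1)+l*s(j1),r*s(j1)-l*c(j1),z])
def res(p):
    return np.concatenate([np.array(P)-p[4]*Ro.from_euler("xyz",e,degrees=True).as_matrix()[:,2]-wrist(p,*J) for P,e,J in D])
E
python3 - <<'E'
from kin import *
m=least_squares(res,[0,.2,.4,.4,.2,.19,0],loss="soft_l1",f_scale=.005);p=m.x;print(p.round(3),(m.fun).round(4))
np.save("p.npy",p)
from h import goal
for t in(20,25,30,35,40,45):
  for (x,z) in((-.24,.122),(-.27,.094),(-.18,.165),(-.27,.06),(-.26,.028),(-.15,.028)):
    P,R=goal(x,.05,z,t);W=P-p[4]*R[:,2]
    q=least_squares(lambda q:wrist(p,*q)-W,[10,-10,-30],x_scale=20)
    print(t,x,z,"J",q.x.round(1),"err",np.linalg.norm(q.fun).round(4))
E
```

```text
[0.295 0.128 0.514 0.166 0.323 0.191 0.046] [-0.0005 -0.0008 -0.0716  0.0005 -0.0007 -0.0024 -0.0002 -0.0075  0.0143
 -0.0025  0.0145  0.0028]
20 -0.24 0.122 J [  26.8   13.1 -105.4] err 0.0363
20 -0.27 0.094 J [  28.7    7.6 -105.4] err 0.0699
20 -0.18 0.165 J [ 23.9   9.8 -80. ] err 0.0
20 -0.27 0.06 J [  28.1    9.2 -105.4] err 0.1034
20 -0.26 0.028 J [  26.1   14.7 -105.4] err 0.1323
20 -0.15 0.028 J [  20.3   40.4 -105.4] err 0.0763
25 -0.24 0.122 J [  28.6    7.9 -105.4] err 0.0523
25 -0.27 0.094 J [  31.8    0.7 -105.4] err 0.0829
25 -0.18 0.165 J [ 25.3  12.4 -94.7] err 0.0
25 -0.27 0.06 J [  31.7    0.8 -105.4] err 0.1169
25 -0.26 0.028 J [  29.4    5.8 -105.4] err 0.1481
25 -0.15 0.028 J [  20.7   37.4 -105.4] err 0.1015
30 -0.24 0.122 J [  31.2    2.  -105.4] err 0.0678
30 -0.27 0.094 J [  36.8   -8.1 -105.4] err 0.094
30 -0.18 0.165 J [  26.5   13.9 -105.4] err 0.0155
30 -0.27 0.06 J [  39.5  -11.9 -105.4] err 0.1272
30 -0.26 0.028 J [  38.4  -10.3 -105.4] err 0.1606
30 -0.15 0.028 J [  21.2   34.2 -105.4] err 0.1271
35 -0.24 0.122 J [  35.    -5.3 -105.4] err 0.0821
35 -
[... 159 characters left out ...]
028 J [ 141.5  -55.8 -205.2] err 0.0
35 -0.15 0.028 J [  21.8   30.8 -105.4] err 0.1531
40 -0.24 0.122 J [  42.1  -15.5 -105.4] err 0.0939
40 -0.27 0.094 J [  76.   -47.5 -105.4] err 0.0883
40 -0.18 0.165 J [  29.7    5.3 -105.4] err 0.0561
40 -0.27 0.06 J [  87.2  -58.  -105.4] err 0.0912
40 -0.26 0.028 J [ 137.8  -55.3 -193.5] err 0.0
40 -0.15 0.028 J [  22.5   27.1 -105.4] err 0.1793
45 -0.24 0.122 J [  68.9  -41.3 -105.4] err 0.0948
45 -0.27 0.094 J [  83.3  -54.4 -105.4] err 0.0699
45 -0.18 0.165 J [ 3.210e+01  1.000e-01 -1.054e+02] err 0.0763
45 -0.27 0.06 J [ 131.3  -51.8 -181. ] err 0.0
45 -0.26 0.028 J [ 133.7  -55.8 -182.5] err 0.0
45 -0.15 0.028 J [  23.6   22.4 -105.4] err 0.2057
```

```bash
cat > kin.py <<'E'
import numpy as np
from scipy.optimize import least_squares
from scipy.spatial.transform import Rotation as Ro
E=lambda q,a:Ro.from_euler(q,a,degrees=True).as_matrix()
D=[([.284,-.612,.201],[180,0,-155.09],[-48.581,20.546,.682,0,-70.136,-16.507]),
([.3439,-.4064,.3411],[180,0,-175.3],[-28.7,3.5,-3.3,0,-83.2,-56.6]),
([.4318,-.1374,.3415],[-180,35.7,-176.9],[12.9,-30.3,-39.7,8.1,-45.5,-103.7]),
([.484,-.0459,.2977],[178.6,41.9,-177.7],[26.8,-29.7,-58.2,35.4,-26.1,-141.2])]
B=E("zyx",[0,0,0])@np.array([[0,0,1.],[-1,0,0],[0,-1,0]])  # tool axes (x,y,z) when tool points along x
SG=(1,1)
def fk(p,J,sg=None):
    s4,s6=sg or SG
    a,h,L1,l,L2,f,ex,ez,d=p
    R1=E("z",J[0]);R2=R1@E("y",J[1]);R3=R1@E("y",J[1]-J[2]);R4=R3@E("x",s4*J[3]);R5=R4@E("y",-J[4])
    R6=R5@B@E("z",s6*J[5])
    return R1@[a,0,h]+R2@[0,0,L1]+R3@[L2*0.5,-l,f]+R4@[L2*0.5,0,0]+R5@[d,0,ez]+0*ex,R6
E
python3 - <<'E'
from kin import *
for sg in((1,1),(1,-1),(-1,1),(-1,-1)):
    print(sg,[ (Ro.from_matrix(fk(np.zeros(9),J,sg)[1]).inv()*Ro.from_euler("xyz",e,degrees=True)).as_rotvec(degrees=True).round(1).tolist() for P,e,J in D])
    best=None
    for k in range(20):
        x0=np.random.default_rng(k).uniform(-.1,.6,9);x0[3]=.19
        m=least_squares(lambda p:np.concatenate([fk(p,J,sg)[0]-P for P,e,J in D]+[.001*p]),x0)
        if best is None or m.cost<best.cost:best=m
    print(best.x.round(3),(best.fun[:12]*1000).round(1))
E
```

```text
(1, 1) [[-0.0, -0.0, 33.0], [0.0, -0.0, 113.2], [0.1, -16.6, -163.3], [0.1, -38.6, -138.7]]
[ 0.109 -0.047  0.349  0.208  0.201  0.186  0.     0.158  0.156] [-15.3  -6.3  29.6   3.4 -20.4 -34.8 -14.8  20.   26.7  -1.8   9.3 -21.4]
(1, -1) [[-0.0, 0.0, 0.0], [-0.0, -0.0, 0.0], [11.2, -2.6, -11.4], [19.5, -24.2, -63.6]]
[ 0.109 -0.047  0.349  0.208  0.201  0.186  0.     0.158  0.156] [-15.3  -6.3  29.6   3.4 -20.4 -34.8 -14.8  20.   26.7  -1.8   9.3 -21.4]
(-1, 1) [[-0.0, -0.0, 33.0], [0.0, -0.0, 113.2], [0.1, 0.1, -152.6], [0.0, 0.0, -77.7]]
[ 0.101  0.15   0.575  0.191  0.273  0.06  -0.     0.074  0.43 ] [  5.1  -5.   21.   -7.6   4.1 -19.9   7.    4.7  12.6  -4.2  -6.  -13.7]
(-1, -1) [[-0.0, 0.0, 0.0], [-0.0, -0.0, 0.0], [-0.1, 0.1, -0.0], [-0.0, 0.0, -0.1]]
[ 0.101  0.15   0.575  0.191  0.273  0.06  -0.     0.074  0.43 ] [  5.1  -5.   21.   -7.6   4.1 -19.9   7.    4.7  12.6  -4.2  -6.  -13.7]
```

```bash
sed -i 's/^SG=.*/SG=(-1,-1)/; s/^    return R1@.*/    return R1@[a,0,h]+R2@[ex,0,L1]+R3@[L2,-l,f]+R5@[d,0,ez],R6/' kin.py
cat > plan.py <<'E'
from kin import *
from h import goal
p=np.load("p.npy")
lo=np.array([-176,-82,-58.28,-173.8,-174.7,-.1-173.5]);hi=np.array([176,121.7,71.7,95.5,-.11,173.6])
def ik(P,R,q0):
    m=least_squares(lambda q:np.r_[(fk(p,q)[0]-P)*100,.3*Ro.from_matrix(fk(p,q)[1].T@R).as_rotvec(degrees=True)],np.clip(q0,lo+.1,hi-.1),bounds=(lo,hi),x_scale=20)
    q=m.x;return q,np.linalg.norm(fk(p,q)[0]-P)*1000,Ro.from_matrix(fk(p,q)[1].T@R).magnitude()*57.3
E
python3 - <<'E'
from kin import *
best=None
for k in range(20):
    x0=np.random.default_rng(k).uniform(-.1,.6,9);x0[3]=.19
    m=least_squares(lambda p:np.concatenate([fk(p,J)[0]-P for P,e,J in D]+[.0005*p]),x0)
    if best is None or m.cost<best.cost:best=m
print(best.x.round(3),(best.fun[:12]*1000).round(1));np.save("p.npy",best.x)
E
python3 - <<'E'
from plan import *
for t in(25,35,40,45,50):
  for (x,z) in((-.24,.122),(-.27,.094),(-.18,.165),(-.26,.06),(-.26,.028),(-.15,.028)):
    P,R=goal(x,.05,z,t);r=min((ik(P,R,q0) for q0 in(D[3][2],D[2][2],[20,0,-30,10,-30,-100],[20,-30,-30,-90,-40,-20])),key=lambda r:r[1]+2*r[2])
    print(t,x,z,r[0].round(0),"err mm/deg",r[1].round(1),r[2].round(1))
E
```

```text
[ 0.139  0.06   0.477  0.192  0.236  0.107  0.097 -0.01   0.282] [ -0.9   1.4  10.3   4.   -2.5 -14.5  -5.8   8.3  12.    4.9  -8.   -7.8]Traceback (most recent call last):
  File "<stdin>", line 5, in <module>
AttributeError: 'float' object has no attribute 'round'
```

```bash
sed -i 's/a,h,L1,l,L2,f,ex,ez,d=p/a,h,L1,l,L2,f,ex,ez,d,l2,l4=p/; s/R5@\[d,0,ez\]/R4@[0,-l4,0]+R5@[d,-l2,ez]/' kin.py
sed -i 's/np.linalg.norm(fk(p,q)\[0\]-P)\*1000/float(np.linalg.norm(fk(p,q)[0]-P)*1000)/' plan.py
python3 - <<'E'
from kin import *
best=None
for k in range(20):
    x0=np.random.default_rng(k).uniform(-.1,.6,11);x0[3]=.19
    m=least_squares(lambda p:np.concatenate([fk(p,J)[0]-P for P,e,J in D]+[.0005*p]),x0)
    if best is None or m.cost<best.cost:best=m
print(best.x.round(3),(best.fun[:12]*1000).round(1));np.save("p.npy",best.x)
E
python3 - <<'E'
from plan import *
for t in(25,35,40,45,50):
  for (x,z) in((-.24,.122),(-.27,.094),(-.18,.165),(-.26,.06),(-.26,.028),(-.15,.028)):
    P,R=goal(x,.05,z,t);r=min((ik(P,R,q0) for q0 in(D[3][2],D[2][2],[20,0,-30,10,-30,-100],[20,-30,-30,-90,-40,-20])),key=lambda r:r[1]+2*r[2])
    print(t,x,z,r[0].round(0),"err mm/deg",round(r[1],1),round(r[2],1))
E
```

```text
[-0.001  0.199  0.602 -0.002  0.465 -0.001 -0.    -0.001  0.403  0.097
  0.097] [ 0.2  0.2 -0.  -0.1 -0.3 -0.  -0.   0.  -0.   0.  -0.   0. ]
25 -0.24 0.122 [  25.   -4.  -58.   35.  -16. -146.] err mm/deg 0.4 0.5
25 -0.27 0.094 [  27.   -4.  -58.   26.  -17. -138.] err mm/deg 3.0 3.8
25 -0.18 0.165 [  25.   -1.  -46.   24.  -24. -133.] err mm/deg 0.0 0.0
25 -0.26 0.06 [  24.    1.  -58.   25.  -11. -135.] err mm/deg 3.9 5.5
25 -0.26 0.028 [  23.    6.  -58.   20.   -6. -129.] err mm/deg 4.4 7.2
25 -0.15 0.028 [  16.   14.  -52.   38.   -4. -141.] err mm/deg 3.0 4.9
35 -0.24 0.122 [  23.   -6.  -58.   27.  -10. -134.] err mm/deg 6.5 8.6
35 -0.27 0.094 [  23.   -5.  -58.   10.   -7. -118.] err mm/deg 7.4 11.0
35 -0.18 0.165 [  16.   -4.  -58.   52.   -8. -154.] err mm/deg 3.0 3.7
35 -0.26 0.06 [ 11.   2. -45. -58.  -0. -39.] err mm/deg 9.2 9.7
35 -0.26 0.028 [  5.   6. -42. -75.  -0. -17.] err mm/deg 6.5 6.7
35 -0.15 0.028 [ 13.  14. -36. -44.  -0. -55.] err mm/deg 5.1 7.9
40 -0.24 0.122 [  21.   -6.  -58.   12.   -2. -117.] err mm/deg 7.8 11.9
40 -0.27 0.094 [  4.  -4. -45. -77.  -1.
[... 415 characters left out ...]
deg 4.8 4.5
45 -0.18 0.165 [  8.  -3. -38. -62.  -2. -32.] err mm/deg 9.3 10.8
45 -0.26 0.06 [  2.   1. -43. -84.  -0.  -6.] err mm/deg 1.0 1.0
45 -0.26 0.028 [ -22.    8.  -47. -111.  -18.   40.] err mm/deg 0.0 0.0
45 -0.15 0.028 [  -9.   14.  -33. -103.   -8.   21.] err mm/deg 0.0 0.0
50 -0.24 0.122 [  1.  -5. -42. -84.  -1.  -6.] err mm/deg 2.7 2.7
50 -0.27 0.094 [  1.  -5. -45. -85.  -1.  -4.] err mm/deg 0.1 0.1
50 -0.18 0.165 [  3.  -3. -37. -81.  -1. -10.] err mm/deg 5.7 6.4
50 -0.26 0.06 [ -27.    4.  -50. -113.  -24.   45.] err mm/deg 0.0 0.0
50 -0.26 0.028 [ -39.   16.  -56. -125.  -38.   71.] err mm/deg 0.0 0.0
50 -0.15 0.028 [ -27.   19.  -44. -131.  -29.   64.] err mm/deg 0.0 0.0
```

```bash
cat >> h.py <<'E'
def goal2(x,y,z,tilt,psi,roll=0):
    """tool pointing forward-down, tilt from vertical, heading psi (deg, oven frame), extra roll about tool z"""
    o=np.load("oven.npz");R=np.eye(3);R[:2,:2]=o["R"]
    p,_=goal(x,y,z,tilt);t=np.radians(tilt)
    Z=np.array([np.sin(t),0,-np.cos(t)]);Y=np.array([0,1.,0]);X=np.cross(Y,Z)
    return p,R@Ro.from_euler("z",psi,degrees=True).as_matrix()@np.c_[X,Y,Z]@Ro.from_euler("z",roll,degrees=True).as_matrix()
E
sed -i 's/import goal$/import goal,goal2/; s/^def ik/lo[2]=-55;hi[4]=-8\ndef ik/' plan.py
timeout 500 python3 - <<'E'
from plan import *
rng=np.random.default_rng(0)
seeds=[[20,0,-40,30,-20,-140],[-20,0,-45,-110,-20,40],[0,0,-40,-80,-15,-10],[25,0,-45,0,-20,-110]]
for t in(30,40,45,50,60):
  for psi in(-40,-20,0,20,40):
    out=[]
    for (x,z) in((-.24,.122),(-.27,.09),(-.18,.165),(-.26,.028),(-.15,.028)):
      P,R=goal2(x,.05,z,t,psi);r=min((ik(P,R,q0) for q0 in seeds),key=lambda r:r[1]+2*r[2])
      out.append(str(r[0][[0,2,3,4,5]].round(0).astype(int).tolist()) if r[1]+r[2]<1 else "-")
    print(t,psi,*out)
E
```

```text
30 -40 - - - - -
30 -20 - - - - -
30 0 - - [21, -55, 42, -14, -148] - -
30 20 [22, -49, -1, -16, -89] [23, -55, 1, -9, -92] [18, -37, -5, -24, -82] - [15, -36, -21, -10, -64]
30 40 [5, -31, -30, -37, -32] [4, -34, -33, -34, -27] [5, -23, -27, -42, -37] [1, -34, -42, -29, -15] [2, -23, -38, -31, -20]
40 -40 - - - - -
40 -20 - - - - -
40 0 - - - - -
40 20 [18, -48, -21, -8, -66] [14, -47, -35, -9, -49] [16, -40, -17, -14, -69] [-6, -39, -68, -19, -1] [0, -29, -60, -16, -13]
40 40 [-8, -29, -49, -41, -7] [-11, -32, -53, -40, 1] [-5, -22, -44, -43, -16] [-15, -32, -61, -38, 15] [-9, -22, -58, -36, 6]
45 -40 - - - - -
45 -20 - - - - -
45 0 - - - [-22, -47, -111, -18, 40] [-9, -33, -103, -8, 21]
45 20 [3, -39, -51, -17, -27] [-6, -40, -64, -22, -8] [10, -36, -36, -15, -47] [-20, -40, -83, -28, 25] [-11, -29, -79, -23, 13]
45 40 [-15, -29, -57, -45, 6] [-19, -32, -61, -45, 14] [-11, -22, -52, -45, -5] [-22, -32, -69, -43, 28] [-15, -22, -67, -40, 18]
50 -40 - - - - -
50 -20 - - [-20, -53, -169, -9, 80] - -
50 0 - [-8, -45, -94, -8, 11] - - [-27, -44, -131, -29, 64]
50 20 [-12, -37, -70, -27, 2] [-21, -41, -79, -32, 18] [-2, -32, -57, -22, -19] [-31, -42, -93, -38, 44] [-21, -31, -92, -31, 34]
50 40 [-22, -29, -65, -50, 17] [-26, -32, -68, -50, 26] [-17, -22, -61, -49, 6] [-29, -33, -74, -49, 39] [-21, -23, -74, -45, 30]
60 -40 - - - - -
60 -20 - - - - -
60 0 [-35, -53, -117, -36, 53] - [-20, -41, -110, -20, 33] - -
60 20 [-35, -41, -91, -47, 39] [-42, -46, -94, -51, 52] [-24, -34, -86, -39, 23] [-48, -48, -102, -56, 75] [-35, -37, -107, -49, 63]
60 40 [-34, -30, -76, -60, 37] [-38, -34, -77, -61, 45] [-28, -24, -74, -58, 26] [-40, -34, -82, -60, 57] [-31, -24, -84, -56, 48]
```

```bash
cat >> plan.py <<'E'
def comp(t,psi): # roll about tool z that makes tool y lie in the oven's y-z plane
    _,R=goal2(0,0,0,t,psi);o=np.load("oven.npz");e=np.r_[o["R"][:,0],0]
    return np.degrees(np.arctan2(R[:,1]@e,R[:,0]@e))
def path(q,wps,n=25,cur=None):
    """wps: (x,y,z,tilt,psi,k) ; straight cartesian with slerp, local ik; prints joints at each wp and worst error"""
    from scipy.spatial.transform import Slerp
    P0,R0=fk(p,q)
    for w in wps:
        P,R=goal2(*w[:5],roll=w[5]);S=Slerp([0,1],Ro.from_matrix([R0,R]));worst=0;mj=0
        for s in np.linspace(0,1,n+1)[1:]:
            qn,e,a=ik(P0+s*(P-P0),S(s).as_matrix(),q);worst=max(worst,e+a);mj=max(mj,abs(qn-q).max());q=qn
        print(w,q.round(0).astype(int).tolist(),"err",round(worst,1),"maxstep",round(mj,1));P0,R0=P,R
    return q
E
timeout 500 python3 - <<'E'
from plan import *
import plan
plan.lo[2]=-58.2;plan.hi[4]=-3
# tray clearance
for t in(50,55,60):
  for psi in(5,10,15,20):
    k=comp(t,psi)
    for f in(0,.5,1):
        P,R=goal2(-.151,.05,.030,t,psi,f*k);o=np.load("oven.npz")
        c=[P+R@[sx*.039,sy*.0965,-.066] for sx in(1,-1) for sy in(1,-1)]
        X=max(((np.array(v)[:2]-o["c"])@o["R"])[0] for v in c);Z=min(v[2] for v in c)
        print(t,psi,round(k,1),f,"front",round(X,3),"low",round(Z,3), end=" | ")
    print()
q=np.array(D[3][2],float)
path(q,[(-.28,.0,.30,30,35,0),(-.29,.05,.22,45,25,0),(-.285,.05,.08,45,20,0),(-.24,.05,.122,45,20,0),(-.18,.05,.175,45,20,0),(-.21,.05,.145,45,20,0),(-.28,.05,.09,50,18,0),(-.27,.05,.03,52,12,0),(-.15,.05,.03,52,12,0)])
E
```

```text
50 5 -172.2 0 front -0.168 low 0.043 | 50 5 -172.2 0.5 front -0.137 low -0.003 | 50 5 -172.2 1 front -0.176 low 0.033 | 
50 10 -164.7 0 front -0.159 low 0.043 | 50 10 -164.7 0.5 front -0.135 low -0.005 | 50 10 -164.7 1 front -0.175 low 0.024 | 
50 15 -157.4 0 front -0.151 low 0.043 | 50 15 -157.4 0.5 front -0.131 low -0.006 | 50 15 -157.4 1 front -0.174 low 0.016 | 
50 20 -150.5 0 front -0.142 low 0.043 | 50 20 -150.5 0.5 front -0.127 low -0.007 | 50 20 -150.5 1 front -0.171 low 0.01 | 
55 5 -171.3 0 front -0.174 low 0.036 | 55 5 -171.3 0.5 front -0.148 low -0.013 | 55 5 -171.3 1 front -0.182 low 0.024 | 
55 10 -162.9 0 front -0.165 low 0.036 | 55 10 -162.9 0.5 front -0.144 low -0.015 | 55 10 -162.9 1 front -0.181 low 0.014 | 
55 15 -155.0 0 front -0.157 low 0.036 | 55 15 -155.0 0.5 front -0.14 low -0.016 | 55 15 -155.0 1 front -0.179 low 0.005 | 
55 20 -147.6 0 front -0.148 low 0.036 | 55 20 -147.6 0.5 front -0.136 low -0.017 | 55 20 -147.6 1 front -0.177 low -0.001 | 
60 5 -170.1 0 front -0.18 low 0.029 | 60 5 -170.1 0.5 front -0.158 low -0.023 | 60 5 -170.1 1 front -0.188 low 0.01
[... 398 characters left out ...]
, 35, 0) [1, -13, -21, -20, -58, -47] err 0.0 maxstep 5.0
(-0.29, 0.05, 0.22, 45, 25, 0) [12, -21, -43, -25, -25, -56] err 0.0 maxstep 1.8
(-0.285, 0.05, 0.08, 45, 20, 0) [-9, -1, -41, -67, -23, -1] err 0.0 maxstep 3.1
(-0.24, 0.05, 0.122, 45, 20, 0) [3, -4, -39, -51, -17, -27] err 0.0 maxstep 1.0
(-0.18, 0.05, 0.175, 45, 20, 0) [11, -4, -37, -32, -15, -51] err 0.0 maxstep 1.2
(-0.21, 0.05, 0.145, 45, 20, 0) [8, -4, -38, -42, -15, -39] err 0.0 maxstep 0.6
(-0.28, 0.05, 0.09, 50, 18, 0) [-21, 0, -42, -80, -31, 17] err 0.0 maxstep 2.4
(-0.27, 0.05, 0.03, 52, 12, 0) [-39, 16, -49, -105, -41, 59] err 0.0 maxstep 1.9
(-0.15, 0.05, 0.03, 52, 12, 0) [-25, 19, -37, -108, -32, 48] err 0.0 maxstep 0.7
```

```bash
cat > mv.py <<'E'
import sys;from h import *
from plant import ctrl
def show(*g):
    s=ctrl.get_obs();p,R=goal2(*g[:5],roll=g[5] if len(g)>5 else 0);R0=Ro.from_euler("xyz",s["orientation"],degrees=True).as_matrix()
    o=np.load("oven.npz")
    print("row",(R0.T@(p-s["tool_pos"])*100).round(2),Ro.from_matrix(R0.T@R).as_rotvec(degrees=True).round(1),"J",s["joint_pos"].round(0),"F",s["force"].round(1),"t",round(s["clock"],2),"oven tcp",((s["tool_pos"][:2]-o["c"])@o["R"]).round(4),s["tool_pos"][2].round(4))
for a in sys.argv[1:]: show(*map(float,a.split(",")))
E
python3 mv.py=-.1 2>/dev/null; python3 mv.py -- 2>/dev/null; python3 - <<'E'
import sys;sys.argv=["mv"]
from mv import show
show(-.28,0,.30,30,35);show(-.30,.05,.22,45,25);
from plan import *
import plan
plan.lo[2]=-58.2;plan.hi[4]=-3
q=np.array(D[3][2],float)
path(q,[(-.28,.0,.30,30,35,0),(-.30,.05,.22,45,25,0),(-.30,.05,.08,45,20,0)])
E
```

```text
row [ 0.04 -0.42 -0.36] [-19.1  11.9 -28. ] J [  27.  -30.  -58.   35.  -26. -141.] F [-0.5  0.2 -0.2] t 2.07 oven tcp [-0.2774  0.0043] 0.2977
row [6.86 4.47 4.39] [-15.6  -2.8 -18. ] J [  27.  -30.  -58.   35.  -26. -141.] F [-0.5  0.2 -0.2] t 2.07 oven tcp [-0.2774  0.0043] 0.2977
(-0.28, 0.0, 0.3, 30, 35, 0) [1, -13, -21, -20, -58, -47] err 0.0 maxstep 5.0
(-0.3, 0.05, 0.22, 45, 25, 0) [14, -22, -45, -23, -25, -60] err 0.0 maxstep 2.1
(-0.3, 0.05, 0.08, 45, 20, 0) [-10, -3, -43, -67, -24, -1] err 0.0 maxstep 3.8
```

Request:
send_rows(plan=[[[0,0,0,-3,2,-4],[0,0,0,-6,4,-9],[0,-0.2,0,-10,6,-14],[0,-0.3,-0.2,-13,8,-19],[0,-0.4,-0.3,-16,10,-24],[0,-0.4,-0.4,-19,12,-28],[0,-0.4,-0.4,-19,12,-28],[0,-0.4,-0.4,-19,12,-28]]])

```text
clock: 2.73
tool_pos: [0.4802, -0.0513, 0.3009]
orientation: [-179.4, 31.1, -148.0]
force: [-1.0, 1.1, -0.0]
opening: 0.0005
gripper_force: 0.0
```

```bash
python3 -c "
from mv import show
show(-.30,.05,.22,45,25)"
```

```text
row [3.38 5.43 7.35] [  2.4 -13.9   4. ] J [  5. -16. -25. -16. -53. -57.] F [-1.   1.1 -0. ] t 2.73 oven tcp [-0.2813 -0.0009] 0.3009
```

Request:
send_rows(plan=[[[0.6,1.5,1,0.4,-3,0.7],[1.2,2.5,2.4,0.8,-6,1.4],[2,3.5,4,1.4,-9,2.2],[2.8,4.5,5.8,2,-12,3.2],[3.4,5.4,7.3,2.4,-13.9,4],[3.4,5.4,7.3,2.4,-13.9,4],[3.4,5.4,7.3,2.4,-13.9,4]]])

```text
clock: 3.32
tool_pos: [0.4589, -0.0019, 0.2187]
orientation: [-180.0, 44.8, -153.1]
force: [1.1, 0.6, 1.6]
opening: 0.0004
gripper_force: 0.0
```

```bash
python3 -c "
from mv import show
show(-.30,.05,.08,45,20)"
```

```text
row [9.7  0.04 9.92] [ 3.4 -0.2  3.4] J [ 15. -23. -46. -21. -24. -62.] F [1.1 0.6 1.6] t 3.32 oven tcp [-0.3009  0.0492] 0.2187
```

Request:
send_rows(plan=[[[2,0,2,0.7,0,0.7],[4,0,4,1.4,0,1.4],[6,0,6.2,2,0,2],[8,0,8.2,2.8,0,2.8],[9.7,0,9.9,3.4,-0.2,3.4],[9.7,0,9.9,3.4,-0.2,3.4],[9.7,0,9.9,3.4,-0.2,3.4]]])

```text
clock: 3.9
tool_pos: [0.4611, -0.002, 0.0846]
orientation: [180.0, 45.0, -157.8]
force: [-1.4, 0.5, -2.1]
opening: 0.0005
gripper_force: 0.0
```

```bash
python3 - <<'E'
from mv import *
show(-.25,.05,.112,45,20);show(-.24,.05,.122,45,20);show(-.178,.05,.168,45,20)
import cv2
for n in("side",):
    s=ctrl.snapshot(n);cv2.imwrite("pics/s1.png",cv2.resize(s["img"][90:410,200:620],None,fx=1.8,fy=1.8)[:,:,::-1])
E
```

```text
row [-5.19 -1.6   1.32] [0.2 0.  0.2] J [ -9.  -3. -43. -66. -24.  -2.] F [-1.4  0.5 -2.1] t 3.9 oven tcp [-0.2987  0.0491] 0.0846
row [-6.56 -1.94  1.27] [0.2 0.  0.2] J [ -9.  -3. -43. -66. -24.  -2.] F [-1.4  0.5 -2.1] t 3.9 oven tcp [-0.2987  0.0491] 0.0846
row [-13.93  -4.09   2.14] [0.2 0.  0.2] J [ -9.  -3. -43. -66. -24.  -2.] F [-1.4  0.5 -2.1] t 3.9 oven tcp [-0.2987  0.0491] 0.0846
```

View pics/s1.png

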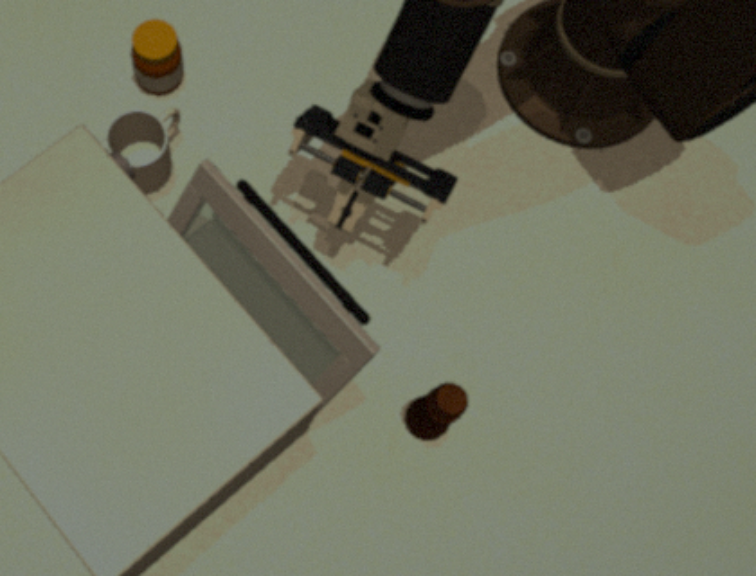

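Side view: the closed fingers (around crop pixel 340,215) point at the middle of the bar, from below and in front. The gripper body is wide across y, and the mug, jar and mill are clear. Approaching the bar now.

Request:
send_rows(plan=[[[-1.3,-0.4,0.6,0,0,0],[-2.6,-0.8,1.2,0,0,0],[-3.9,-1.2,1.3,0,0,0],[-4.6,-1.4,1.3,0,0,0],[-5.2,-1.6,1.3,0,0,0],[-5.8,-1.75,1.3,0,0,0],[-6.4,-1.9,1.3,0,0,0],[-6.8,-2,1.3,0,0,0]]])

```text
clock: 4.62
tool_pos: [0.5204, 0.0014, 0.1237]
orientation: [179.8, 44.9, -157.9]
force: [-4.8, -2.1, 0.2]
opening: 0.0008
gripper_force: 1.9
```

```bash
python3 - <<'E'
from mv import *
show(-.178,.05,.168,45,20)
E
```

```text
row [-7.2  -2.14  0.92] [ 0.2 -0.1  0.1] J [  4.  -4. -39. -50. -17. -28.] F [-4.8 -2.1  0.2] t 4.62 oven tcp [-0.2394  0.0503] 0.1237
```

Request:
send_rows(plan=[[[-0.6,-0.15,0,0,0,0],[-1.2,-0.3,0,0,0,0],[-1.8,-0.45,0.1,0,0,0],[-2.4,-0.65,0.2,0,0,0],[-3,-0.85,0.3,0,0,0],[-3.6,-1.05,0.4,0,0,0],[-4.2,-1.25,0.5,0,0,0],[-4.2,-1.25,0.5,0,0,0]]])

```text
clock: 5.28
tool_pos: [0.5563, 0.0025, 0.1499]
orientation: [179.9, 44.9, -157.9]
force: [-0.8, -0.7, 0.4]
opening: 0.0002
gripper_force: 0.1
```

```bash
python3 - <<'E'
from mv import *
show(-.178,.05,.168,45,20)
E
```

```text
row [-2.96 -0.9   0.39] [ 0.2 -0.1  0.1] J [  8.  -4. -38. -41. -15. -40.] F [-0.8 -0.7  0.4] t 5.28 oven tcp [-0.2034  0.0502] 0.1499
```

```bash
python3 - <<'E'
from mv import *
import cv2
s=ctrl.snapshot("side");cv2.imwrite("pics/s2.png",cv2.resize(s["img"][140:340,220:480],None,fx=2.8,fy=2.8)[:,:,::-1])
E
```

```text
(no output)
```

View pics/s2.png

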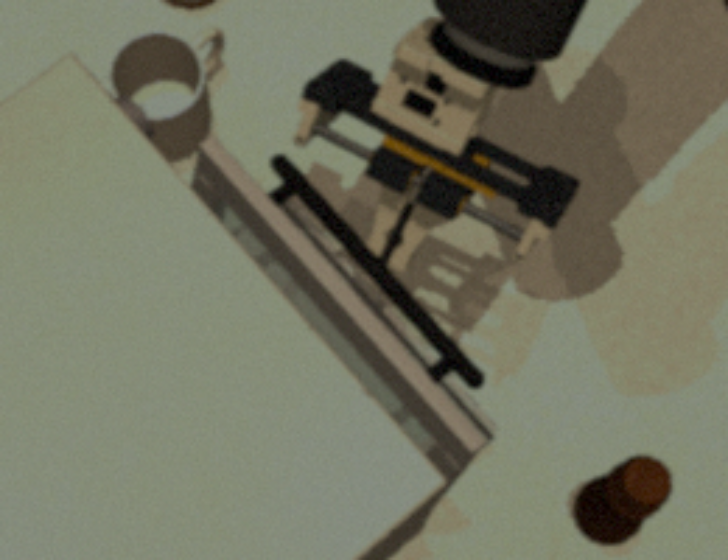

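The door has nearly followed the fingers, which touch the bar at about (385,265) in the crop. The remaining gap is small. I'll finish slowly, backing off a little along the tool to keep the gripper body clear of the bar end.

Request:
send_rows(plan=[[[-0.5,-0.15,-0.2,0,0,0],[-1,-0.3,-0.3,0,0,0],[-1.4,-0.45,-0.4,0,0,0],[-1.8,-0.55,-0.5,0,0,0],[-2.1,-0.65,-0.5,0,0,0],[-2.4,-0.75,-0.5,0,0,0],[-2.4,-0.75,-0.5,0,0,0]]])

```text
clock: 5.92
tool_pos: [0.5702, 0.0003, 0.1689]
orientation: [179.9, 44.9, -157.9]
force: [-2.1, 0.2, 0.6]
opening: 0.0005
gripper_force: 0.8
```

Request:
send_rows(plan=[[[-0.15,-0.05,0,0,0,0],[-0.3,-0.1,0,0,0,0],[-0.45,-0.15,0,0,0,0],[-0.45,-0.15,0,0,0,0]]])

```text
clock: 6.25
tool_pos: [0.5733, 0.0, 0.1716]
orientation: [179.9, 44.8, -157.9]
force: [-1.9, 0.3, -0.1]
opening: 0.0003
gripper_force: 0.8
```

```bash
python3 - <<'E'
from mv import *
show(-.178,.05,.168,45,20)
E
```

```text
row [-0.38 -0.02  0.89] [ 0.2 -0.2  0. ] J [ 10.  -4. -37. -34. -16. -48.] F [-1.9  0.3 -0.1] t 6.25 oven tcp [-0.1865  0.0471] 0.1716
```

Request:
send_rows(plan=[[[-0.15,-0.05,0,0,0,0],[-0.3,-0.1,0,0,0,0],[-0.3,-0.1,0,0,0,0]]])

```text
clock: 6.5
tool_pos: [0.5757, -0.0001, 0.1738]
orientation: [179.9, 44.8, -157.9]
force: [-2.7, 0.3, 0.9]
opening: 0.0002
gripper_force: 0.8
```

Request:
send_rows(plan=[[[-0.15,-0.05,0,0,0,0],[-0.3,-0.1,0,0,0,0],[-0.3,-0.1,0,0,0,0]]])

```text
clock: 6.75
tool_pos: [0.5781, -0.0002, 0.1759]
orientation: [179.9, 44.8, -157.9]
force: [-3.1, -0.2, 0.4]
opening: 0.0007
gripper_force: 0.9
```

```bash
python3 - <<'E'
from mv import *
import cv2
show(-.178,.05,.168,45,20)
s=ctrl.snapshot("side");a=cv2.resize(s["img"][140:340,220:420],None,fx=2,fy=2.8)[:,:,::-1]
s=ctrl.snapshot("scene");b=cv2.resize(s["img"][170:330,230:390],None,fx=2.45,fy=3.5)[:,:,::-1]
cv2.imwrite("pics/s3.png",np.hstack([a,b[:560]]))
E
```

```text
row [0.23 0.18 0.89] [ 0.2 -0.2  0. ] J [ 10.  -4. -37. -33. -16. -49.] F [-3.1 -0.2  0.4] t 6.75 oven tcp [-0.1817  0.0467] 0.1759
```

View pics/s3.png

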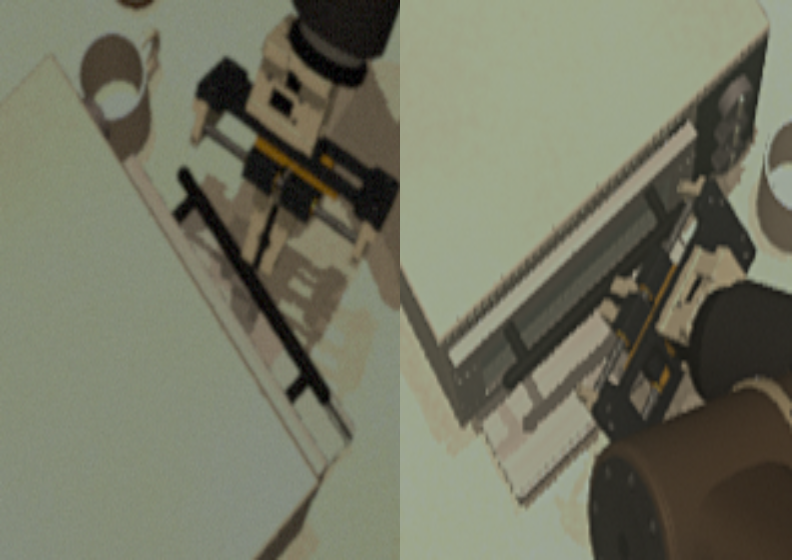

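Nearly shut; the tray now shows, sticking out under the door (right half, lower left). Keep nudging until the force rises.

Request:
send_rows(plan=[[[-0.15,-0.1,0,0,0,0],[-0.3,-0.2,0,0,0,0],[-0.3,-0.2,0,0,0,0]]])

```text
clock: 7.1
tool_pos: [0.5809, -0.0013, 0.178]
orientation: [179.9, 44.8, -157.9]
force: [-2.5, -0.2, 1.3]
opening: 0.0001
gripper_force: 1.1
```

Request:
send_rows(plan=[[[-0.15,-0.05,0,0,0,0],[-0.3,-0.1,0,0,0,0],[-0.3,-0.1,0,0,0,0]]])

```text
clock: 7.35
tool_pos: [0.5831, -0.0014, 0.1801]
orientation: [179.9, 44.8, -157.9]
force: [-1.8, -0.2, 1.1]
opening: 0.0003
gripper_force: 1.0
```

Request:
send_rows(plan=[[[-0.15,-0.05,0,0,0,0],[-0.2,-0.05,0,0,0,0],[-0.2,-0.05,0,0,0,0]]])

```text
clock: 7.6
tool_pos: [0.5845, -0.0014, 0.1813]
orientation: [179.9, 44.8, -157.9]
force: [-2.8, -0.8, 0.4]
opening: 0.0006
gripper_force: 1.0
```

Request:
send_rows(plan=[[[-0.15,-0.05,0,0,0,0],[-0.3,-0.1,0,0,0,0],[-0.3,-0.1,0,0,0,0]]])

```text
clock: 7.85
tool_pos: [0.587, -0.0014, 0.1836]
orientation: [179.9, 44.8, -157.9]
force: [-1.4, -0.6, 0.6]
opening: 0.0004
gripper_force: 1.0
```

Request:
send_rows(plan=[[[-0.15,-0.05,0,0,0,0],[-0.3,-0.1,0,0,0,0],[-0.3,-0.1,0,0,0,0]]])

```text
clock: 8.1
tool_pos: [0.5893, -0.0015, 0.1857]
orientation: [179.9, 44.8, -157.9]
force: [-2.0, 0.2, 0.7]
opening: 0.0008
gripper_force: 1.1
```

```bash
python3 - <<'E'
from mv import *
import cv2
show(-.178,.05,.168,45,20)
s=ctrl.snapshot("side");np.savez("side1.npz",**s);a=cv2.resize(s["img"][140:340,220:420],None,fx=2,fy=2.8,interpolation=2)[:,:,::-1]
s=ctrl.snapshot("scene");np.savez("scene1.npz",**s);b=cv2.resize(s["img"][170:330,230:390],None,fx=2.45,fy=3.5,interpolation=2)[:,:,::-1]
cv2.imwrite("pics/s4.png",np.hstack([a,b[:560]]))
E
```

```text
row [1.62 0.72 0.89] [ 0.2 -0.2  0. ] J [ 10.  -4. -35. -31. -17. -51.] F [-2.   0.2  0.7] t 8.1 oven tcp [-0.1706  0.045 ] 0.1857
```

View pics/s4.png

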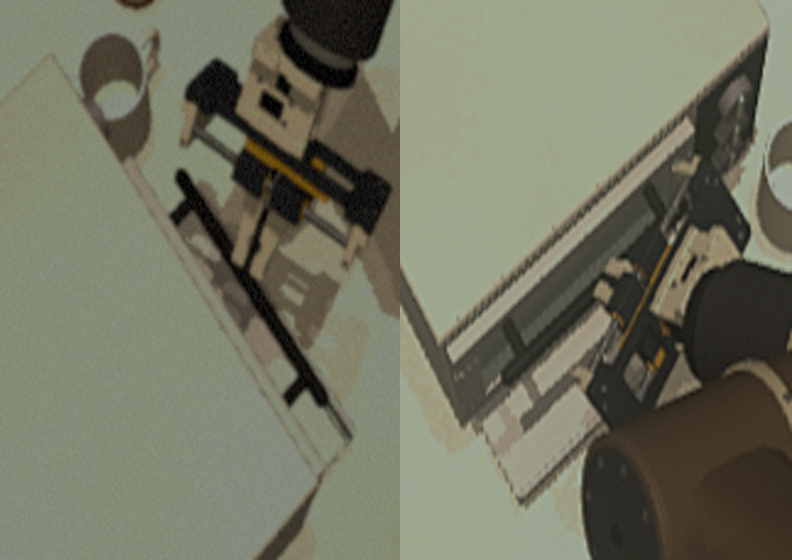

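```bash
python3 - <<'E'
from h import *
o=np.load("oven.npz")
P,e=tri((273.7,279.1),(381,282));print("bar L",np.r_[(P[:2]-o["c"])@o["R"],P[2]].round(4),e)
for th in(0.535,0,.03,.06,.1,.15):
    a=.3285+th
    q=[np.r_[o["c"]+o["R"]@[-.14-.1426*np.sin(a),y],.06+.1426*np.cos(a)] for y in(.162,-.062)]
    print(th,[proj(n,x).round(1).tolist() for n in("scene","side") for x in q])
E
```

```text
bar L [-0.1849  0.1534  0.1879] 0.0013400014896770825
0.535 [[286.8, 305.7], [361.2, 254.3], [406.1, 269.6], [334.1, 190.2]]
0 [[271.0, 280.5], [347.1, 229.1], [385.0, 284.5], [310.5, 200.4]]
0.03 [[272.0, 282.0], [348.1, 230.6], [386.5, 283.3], [312.1, 199.5]]
0.06 [[273.0, 283.5], [349.0, 232.1], [388.0, 282.2], [313.7, 198.6]]
0.1 [[274.3, 285.5], [350.2, 234.0], [389.9, 280.7], [315.7, 197.5]]
0.15 [[275.9, 288.0], [351.7, 236.5], [392.2, 279.0], [318.2, 196.2]]
```

```bash
python3 - <<'E'
from mv import *
import cv2
q=ctrl.get_obs();T=np.array(q["tool_pos"]);R=Ro.from_euler("xyz",q["orientation"],degrees=True).as_matrix()
ims=[]
for n,(r0,r1,c0,c1),k in(("side",(180,270,290,390),4),("scene",(210,300,265,365),4)):
    im=np.load(n+"1.npz")["img"][:,:,::-1]
    a=cv2.resize(im[r0:r1,c0:c1],None,fx=k,fy=k,interpolation=2)
    a=cv2.convertScaleAbs(a,alpha=1.5,beta=10)
    for v,c in((0,(0,0,255)),(-.02,(0,255,0)),(-.04,(255,0,0)),(-.066,(255,255,0))):
        u=proj(n,T+R@[0,0,v]);cv2.circle(a,tuple(int(x) for x in((u-[c0,r0])*k)),3,c,-1)
    ims.append(a)
w=ctrl.snapshot("wrist")["img"][100:460,120:520,::-1]
print(ims[0].shape,w.shape)
w=cv2.resize(w,(250,225));top=np.hstack(ims)
out=np.zeros((585,800,3),np.uint8);out[:360,:]=top;out[360:585,:250]=w
cv2.imwrite("pics/s5.png",out)
E
```

```text
(360, 400, 3) (360, 400, 3)
```

View pics/s5.png

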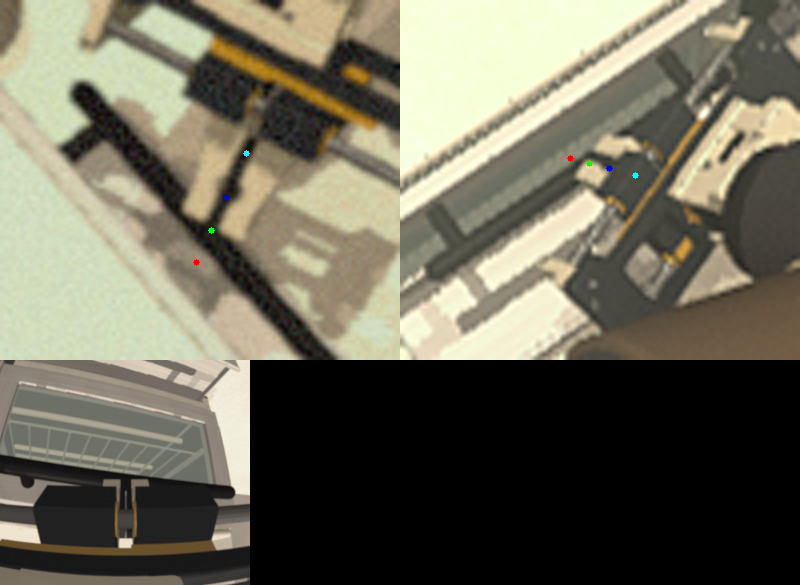

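Both views show the fingers ending at the bar near the green mark (20 mm behind the nominal TCP), with the bar unbroken in front of them. I'll check the real tip length against the earlier free-standing picture.

```bash
python3 - <<'E'
from h import *
T=np.array([.4611,-.002,.0846]);R=Ro.from_euler("xyz",[180,45,-157.8],degrees=True).as_matrix()
for v in(0,-.02,-.04,-.066):
    u=proj("side",T+R@[0,0,v]);print(v,u.round(1),"in s1.png",((u-[200,90])*1.8).round(0))
a=cv2.imread("pics/s1.png")[170:270,290:390];g=cv2.cvtColor(a,cv2.COLOR_BGR2GRAY)
print(g[::5,::5])
# bar lines: dark-pixel fit now, side & scene
o=np.load("oven.npz")
for n,box in(("side",(300,195,340,240)),("side",(345,235,388,290)),("scene",(270,255,300,285))):
    for f in("0","1"):pass
    im=cv2.cvtColor(np.load(n+"1.npz")["img"],cv2.COLOR_RGB2GRAY);x0,y0,x1,y1=box
    m=(im[y0:y1,x0:x1]<38);yy,xx=np.nonzero(m);print(n,box,m.sum(),cv2.fitLine(np.c_[xx+x0,yy+y0].astype(np.float32),cv2.DIST_HUBER,0,.01,.01).ravel().round(2))
E
```

```text
0 [383.8 224.7] in s1.png [331. 242.]
-0.02 [387.6 217.2] in s1.png [338. 229.]
-0.04 [391.3 209.6] in s1.png [344. 215.]
-0.066 [396.4 199.6] in s1.png [353. 197.]
[[ 94  97  98  95  87  89  99 102  84  21  20  23  14  21  29  48  45  50
   70  48]
 [ 97  96 100  87  82  81  78  89  96  64  25  10  16  15  74  53  19  14
   22  58]
 [ 93  95 100  84  80  85  84  79  98 100  82  52  23  31  58  31  20  17
   19  12]
 [ 96  96  92  82  81  83  82  84  92  96  77  73  69  61  60  18  23  17
   14  19]
 [100  99  84  80  81  84  83  83  80  82  76  72  86  54  69  34  22  24
   23  16]
 [122 132 101  83  81  78  83  82  82  87 110  96  73  18  74  75  67  39
   23  39]
 [106 118 127 122 103  83  79  82  80 106 115 110  31  59  77  72  73 107
  116 117]
 [110  81  89 123 125 101  82  81  81 110 112  79  31 110 109  87  80  81
   93 119]
 [126 123 100  84  86  77  81  83  86 114  97  24  47 115 114  91  81  89
   85  83]
 [132 127 126 122  94  95  90  82 106 115  83  17  74 114 108  82  82  85
  104 102]
 [125 126 129 118  83  93 101  96 108 112  35  77 117 108  80  83 113 125
   96  85]

[... 244 characters left out ...]
   84  86]
 [  9  11  84 133 130 111  98  89  83  83  83  81  78  99  82  91 117 128
  120  86]
 [ 41   8  17  89 136 101  95  98  87  80  88 121 118 129 123 110  86  92
  111  89]
 [106  41   6   9  88 120 100  99  81  81 115 124 125 120 126 125 125 108
   85  92]
 [105 104  39  16  20 106 132 113  86  98 125 126 125 124 126 126 126 129
  124  98]
 [115 107  99  27  20  25 113 132 127 127 127 124 127 132 134 125 125 128
  127  93]
 [ 87 114 102  89  17   7  27 118 131 130 128 127 130 133 134 132 129 129
  131 103]]
side (300, 195, 340, 240) 318 [  0.66   0.76 322.95 218.3 ]
side (345, 235, 388, 290) 378 [  0.64   0.77 362.94 262.45]
scene (270, 255, 300, 285) 3 [  0.83  -0.55 295.   264.67]
```

```bash
python3 - <<'E'
from h import *
from scipy.ndimage import map_coordinates as mc
o=np.load("oven.npz");W=lambda x,y,z:np.r_[o["c"]+o["R"]@[x,y],z]
for n in("side","scene"):
    im=cv2.cvtColor(np.load(n+"1.npz")["img"],cv2.COLOR_RGB2GRAY).astype(float)
    a=proj(n,W(-.11,.15,.235));b=proj(n,W(-.22,.15,.235));L=np.linalg.norm(b-a);d=(b-a)/L
    t=np.arange(0,L+6,1.)
    for dy in range(1):
        prof=np.mean([mc(im,[a[1]+d[1]*t+k*W_[1],a[0]+d[0]*t+k*W_[0]],order=1) for k in range(-4,5) for W_ in [(proj(n,W(-.14,.16,.235))-proj(n,W(-.14,.15,.235)))/6]],axis=0)
    print(n,"profile",prof.round(0).astype(int).tolist())
    f=lambda x,z:round(float((proj(n,W(x,.15,z))-a)@d),1)
    print(" oven edge",f(-.14,.235))
    for th in(0,.03,.06,.1,.15,.2):
        u=np.array([-np.sin(th),np.cos(th)]);v=np.array([-np.cos(th),-np.sin(th)])
        g=lambda s,w:f(*(np.array([-.14,.06])+s*u+w*v))
        print(" th",th,"top inner",g(.155,0),"top outer",g(.155,.014),"bar",g(.135,.046))
E
```

```text
side profile [136, 137, 137, 136, 136, 136, 136, 136, 136, 137, 136, 137, 136, 129, 124, 130, 134, 133, 130, 122, 121, 126, 128, 129, 129, 128, 128, 128, 128, 127, 111, 72, 30, 13, 16, 19, 17, 34, 80, 112, 123, 130, 133, 133, 130, 129, 129, 131, 130, 130, 131, 130, 130, 130, 129, 130, 131, 131, 130, 130, 129, 130, 131, 131, 130]
 oven edge 16.3
 th 0 top inner 14.3 top outer 21.7 bar 36.0
 th 0.03 top inner 16.7 top outer 24.1 bar 37.9
 th 0.06 top inner 19.2 top outer 26.4 bar 39.8
 th 0.1 top inner 22.4 top outer 29.5 bar 42.1
 th 0.15 top inner 26.3 top outer 33.3 bar 45.0
 th 0.2 top inner 30.1 top outer 36.9 bar 47.7
scene profile [161, 161, 162, 161, 161, 161, 161, 161, 162, 162, 147, 111, 93, 87, 131, 157, 155, 158, 155, 112, 69, 70, 71, 70, 68, 66, 66, 74, 84, 83, 83, 72, 50, 47, 52, 48, 43, 55, 81, 111, 133, 136, 137, 136, 136, 138, 138, 115, 87, 86, 85, 86]
 oven edge 12.2
 th 0 top inner 14.8 top outer 20.5 bar 35.8
 th 0.03 top inner 16.7 top outer 22.4 bar 37.6
 th 0.06 top inner 18.6 top outer 24.4 bar 39.4
 th 0.1 top inner 21.2 top outer 27.0 bar 41.8
 th 0.15 top inner 24.4 top outer 30.3 bar 44.7
 th 0.2 top inner 27.7 top outer 33.6 bar 47.6
```

The door edge and bar offsets relative to the oven edge match angle 0.00 ± 0.01 in both views, so the door is shut. The real finger ends also look about 17 mm short of the nominal TCP. I'll back away from the bar along tool +x.

Request:
send_rows(plan=[[[0.5,0.1,0,0,0,0],[1.5,0.3,0,0,0,0],[3,0.6,0,0,0,0],[4.5,0.9,-1,0,0,0],[6,1.2,-2,0,0,0],[7.5,1.5,-3,0,0,0],[7.5,1.5,-3,0,0,0]]])

```text
clock: 8.83
tool_pos: [0.5117, -0.016, 0.1528]
orientation: [179.8, 44.8, -158.0]
force: [-0.8, -0.2, -0.4]
opening: 0.0007
gripper_force: 0.0
```

```bash
python3 - <<'E'
from mv import *
show(-.29,.05,.09,50,18);show(-.285,.05,.018,52,8,5)
from plan import *
import plan
plan.lo[2]=-58.2;plan.hi[4]=-3
q=ctrl.get_obs()["joint_pos"]
path(q,[(-.29,.05,.09,50,18,0),(-.285,.05,.018,52,8,5),(-.14,.05,.018,52,8,5)],n=15)
E
```

```text
row [6.77 2.98 2.14] [ 1.6 -5.2  1.3] J [  5.  -8. -41. -41. -19. -38.] F [-0.8 -0.2 -0.4] t 8.83 oven tcp [-0.2487  0.0332] 0.1528
row [11.51  2.79  7.58] [ 8.8 -7.6 12.9] J [  5.  -8. -41. -41. -19. -38.] F [-0.8 -0.2 -0.4] t 8.83 oven tcp [-0.2487  0.0332] 0.1528
(-0.29, 0.05, 0.09, 50, 18, 0) [-21, -1, -43, -79, -31, 17] err 0.0 maxstep 3.9
(-0.285, 0.05, 0.018, 52, 8, 5) [-47, 22, -55, -113, -46, 70] err 0.0 maxstep 5.1
(-0.14, 0.05, 0.018, 52, 8, 5) [-27, 22, -40, -119, -33, 54] err 0.0 maxstep 1.8
```

Request:
send_rows(plan=[[[1.3,0.5,0,0.3,-1,0.2],[2.6,1,0.4,0.6,-2,0.5],[4,1.6,0.9,0.9,-3,0.8],[5.4,2.3,1.5,1.3,-4.2,1],[6.8,3,2.1,1.6,-5.2,1.3],[6.8,3,2.1,1.6,-5.2,1.3],[6.8,3,2.1,1.6,-5.2,1.3]]])

```text
clock: 9.42
tool_pos: [0.4713, -0.0013, 0.0894]
orientation: [179.9, 49.9, -160.2]
force: [0.1, -0.7, -0.5]
opening: 0.0003
gripper_force: 0.0
```

```bash
python3 - <<'E'
from mv import *
show(-.285,.05,.018,52,8,5)
E
```

```text
row [ 5.23 -0.06  4.87] [ 7.6 -2.5 11.1] J [-21.  -1. -43. -80. -31.  17.] F [ 0.1 -0.7 -0.5] t 9.42 oven tcp [-0.2885  0.0494] 0.0894
```

Request:
send_rows(plan=[[[0.7,0,0.6,1,-0.3,1.5],[1.4,0,1.2,2,-0.6,3],[2.2,0,2,3,-1,4.5],[3,0,2.8,4.2,-1.4,6],[3.8,0,3.5,5.4,-1.8,7.8],[4.5,0,4.2,6.5,-2.2,9.5],[5.2,0,4.8,7.6,-2.5,11.1],[5.2,0,4.8,7.6,-2.5,11.1]]])

```text
clock: 10.08
tool_pos: [0.4733, 0.0016, 0.0163]
orientation: [173.1, 51.4, -178.3]
force: [-1.4, 0.6, 0.3]
opening: 0.0005
gripper_force: 0.0
```

```bash
python3 - <<'E'
from mv import *
show(-.285,.05,.018,52,8,5)
show(-.24,.05,.018,52,8,5);show(-.16,.05,.018,52,8,5);show(-.14,.05,.018,52,8,5)
E
```

```text
row [-0.22 -0.22 -0.02] [ 0.3 -0.3 -0.2] J [ -46.   22.  -56. -114.  -46.   71.] F [-1.4  0.6  0.3] t 10.08 oven tcp [-0.2864  0.0522] 0.0163
row [-3.03 -0.61  3.47] [ 0.3 -0.3 -0.2] J [ -46.   22.  -56. -114.  -46.   71.] F [-1.4  0.6  0.3] t 10.08 oven tcp [-0.2864  0.0522] 0.0163
row [-8.01 -1.32  9.69] [ 0.3 -0.3 -0.2] J [ -46.   22.  -56. -114.  -46.   71.] F [-1.4  0.6  0.3] t 10.08 oven tcp [-0.2864  0.0522] 0.0163
row [-9.26 -1.49 11.24] [ 0.3 -0.3 -0.2] J [ -46.   22.  -56. -114.  -46.   71.] F [-1.4  0.6  0.3] t 10.08 oven tcp [-0.2864  0.0522] 0.0163
```

Request:
send_rows(plan=[[[-0.7,-0.3,0.6,0,0,0],[-1.2,-0.35,1.2,0,0,0],[-1.7,-0.4,1.9,0,0,0],[-2.2,-0.5,2.5,0,0,0],[-2.7,-0.55,3.1,0,0,0],[-3.2,-0.65,3.7,0,0,0],[-3.7,-0.7,4.3,0,0,0],[-4.2,-0.8,4.9,0,0,0]]])

```text
clock: 10.75
tool_pos: [0.5411, 0.0011, 0.0233]
orientation: [173.8, 51.9, -177.6]
force: [-0.5, 0.1, 0.1]
opening: 0.0001
gripper_force: 0.0
```

Request:
send_rows(plan=[[[-0.4,-0.05,0.5,0,0,0],[-0.8,-0.1,1,0,0,0],[-1.2,-0.15,1.5,0,0,0],[-1.6,-0.2,2,0,0,0],[-1.6,-0.2,2,0,0,0]]])

```text
clock: 11.17
tool_pos: [0.5673, 0.0017, 0.0232]
orientation: [173.8, 52.0, -177.7]
force: [0.2, 0.1, 1.0]
opening: -0.0001
gripper_force: 0.0
```

```bash
python3 - <<'E'
from mv import *
show(-.16,.05,.018,52,8,5);show(-.14,.05,.018,52,8,5)
E
```

```text
row [-1.59 -0.23  2.88] [0.1 0.2 0.3] J [ -32.   20.  -46. -118.  -37.   58.] F [0.2 0.1 1. ] t 11.17 oven tcp [-0.1925  0.049 ] 0.0232
row [-2.82 -0.41  4.44] [0.1 0.2 0.3] J [ -32.   20.  -46. -118.  -37.   58.] F [0.2 0.1 1. ] t 11.17 oven tcp [-0.1925  0.049 ] 0.0232
```

```bash
cat > tray.py <<'E'
from h import *
from plant import ctrl
from scipy.ndimage import map_coordinates as mc
o=np.load("oven.npz");W=lambda x,y,z:np.r_[o["c"]+o["R"]@[x,y],z]
def prof(im,y):
    im=cv2.cvtColor(im,cv2.COLOR_RGB2GRAY).astype(float)
    xs=np.arange(-.27,-.14,.005);out=[]
    for x in xs:
        out.append(np.mean([mc(im,[[q[1]],[q[0]]],order=1) for q in [proj("scene",W(x,y+d,.049)) for d in(-.006,-.003,0,.003,.006)]]))
    return dict(zip((-xs*1000).round().astype(int).tolist(),np.round(out).astype(int).tolist()))
if __name__=="__main__":
    n=ctrl.snapshot("scene")["img"];b=np.load("scene1.npz")["img"]
    for y in(.155,.17):print(y,"before",prof(b,y),"\n now",prof(n,y))
E
python3 tray.py
```

```text
0.155 before {270: 159, 265: 158, 260: 159, 255: 157, 250: 159, 245: 160, 240: 162, 235: 108, 230: 76, 225: 147, 220: 154, 215: 154, 210: 153, 205: 153, 200: 156, 195: 154, 190: 150, 185: 137, 180: 138, 175: 139, 170: 143, 165: 141, 160: 144, 155: 106, 150: 88, 145: 71} 
 now {270: 163, 265: 163, 260: 163, 255: 163, 250: 163, 245: 163, 240: 163, 235: 162, 230: 162, 225: 163, 220: 166, 215: 118, 210: 86, 205: 137, 200: 147, 195: 156, 190: 149, 185: 139, 180: 142, 175: 142, 170: 145, 165: 142, 160: 144, 155: 107, 150: 90, 145: 73}
0.17 before {270: 160, 265: 160, 260: 160, 255: 161, 250: 160, 245: 160, 240: 162, 235: 108, 230: 80, 225: 145, 220: 155, 215: 155, 210: 155, 205: 154, 200: 157, 195: 156, 190: 147, 185: 138, 180: 137, 175: 153, 170: 157, 165: 155, 160: 158, 155: 111, 150: 89, 145: 73} 
 now {270: 163, 265: 163, 260: 163, 255: 163, 250: 163, 245: 163, 240: 163, 235: 163, 230: 163, 225: 163, 220: 165, 215: 121, 210: 87, 205: 137, 200: 152, 195: 157, 190: 146, 185: 140, 180: 142, 175: 156, 170: 159, 165: 156, 160: 158, 155: 112, 150: 91, 145: 75}
```

The tray has moved in 20 mm, evenly; the lip is now near -0.213. Its lead on the nominal TCP again shows the whole gripper sits about 16 mm back, so body clearance relative to the tip is as planned. I'll back off, lower by 7 mm and push on.

Request:
send_rows(plan=[[[0.6,0.1,-0.8,0,0,0],[1.2,0.1,-0.35,0,0,0],[0.6,0,0.4,0,0,0],[0,-0.1,1.2,0,0,0],[-0.5,-0.2,1.8,0,0,0],[-1,-0.25,2.4,0,0,0],[-1.5,-0.3,3,0,0,0],[-1.5,-0.3,3,0,0,0]]])

```text
clock: 11.88
tool_pos: [0.6011, 0.0036, 0.0173]
orientation: [173.8, 52.1, -177.6]
force: [0.4, -0.6, 0.1]
opening: 0.0003
gripper_force: 0.0
```

```bash
python3 - <<'E'
from mv import *
show(-.14,.05,.017,52,8,5);show(-.12,.05,.017,52,8,5)
E
python3 tray.py | tail -1
```

```text
row [-1.12 -0.14  1.48] [0.2 0.3 0.3] J [ -30.   23.  -43. -120.  -36.   58.] F [ 0.4 -0.6  0.1] t 11.88 oven tcp [-0.1586  0.0497] 0.0173
row [-2.35 -0.32  3.04] [0.2 0.3 0.3] J [ -30.   23.  -43. -120.  -36.   58.] F [ 0.4 -0.6  0.1] t 11.88 oven tcp [-0.1586  0.0497] 0.0173
 now {270: 164, 265: 164, 260: 164, 255: 164, 250: 164, 245: 164, 240: 164, 235: 164, 230: 164, 225: 164, 220: 164, 215: 164, 210: 164, 205: 164, 200: 164, 195: 160, 190: 158, 185: 125, 180: 100, 175: 113, 170: 149, 165: 158, 160: 161, 155: 112, 150: 91, 145: 75}
```

Request:
send_rows(plan=[[[-0.4,-0.05,0.5,0,0,0],[-0.8,-0.1,1,0,0,0],[-1.2,-0.15,1.5,0,0,0],[-1.6,-0.2,2,0,0,0],[-1.6,-0.2,2,0,0,0]]])

```text
clock: 12.35
tool_pos: [0.6262, 0.0045, 0.0169]
orientation: [173.8, 52.0, -177.7]
force: [0.2, 0.2, -0.2]
opening: 0.0003
gripper_force: 0.0
```

```bash
python3 - <<'E'
from mv import *
show(-.12,.05,.017,52,8,5)
E
python3 tray.py | tail -1
python3 - <<'E'
import sys;sys.path.insert(0,".")
from mv import *
s=ctrl.snapshot("wrist")["img"];t=ctrl.snapshot("scene")["img"][180:330,230:390]
a=cv2.resize(s,(440,330));b=cv2.resize(t,(360,330),interpolation=2)
cv2.imwrite("pics/s6.png",np.hstack([a,b])[:,:,::-1])
E
```

```text
row [-0.83 -0.1   1.05] [0.1 0.2 0.3] J [ -27.   23.  -40. -120.  -34.   55.] F [ 0.2  0.2 -0.2] t 12.35 oven tcp [-0.1335  0.0498] 0.0169
 now {270: 166, 265: 165, 260: 165, 255: 166, 250: 166, 245: 165, 240: 165, 235: 165, 230: 166, 225: 165, 220: 166, 215: 165, 210: 165, 205: 165, 200: 166, 195: 161, 190: 157, 185: 158, 180: 162, 175: 164, 170: 164, 165: 162, 160: 105, 155: 83, 150: 105, 145: 74}
```

View pics/s6.png

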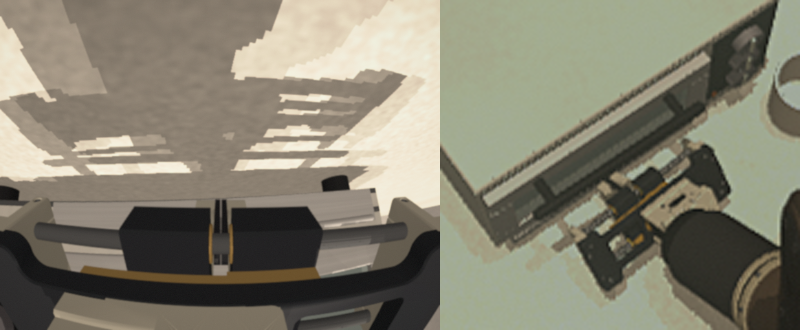

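The door stays shut and the gripper is below the bar. The lip edge is at about -0.160, so roughly 12 mm remain. Slow steps from here.

Request:
send_rows(plan=[[[-0.15,0,0.2,0,0,0],[-0.3,-0.05,0.4,0,0,0],[-0.45,-0.05,0.55,0,0,0],[-0.45,-0.05,0.55,0,0,0]]])

```text
clock: 12.83
tool_pos: [0.6317, 0.0051, 0.0165]
orientation: [173.8, 51.9, -177.7]
force: [0.3, -0.4, 0.1]
opening: 0.0008
gripper_force: 0.5
```

Request:
send_rows(plan=[[[-0.1,0,0.15,0,0,0],[-0.2,0,0.25,0,0,0],[-0.2,0,0.25,0,0,0]]])

```text
clock: 13.08
tool_pos: [0.6337, 0.0057, 0.0161]
orientation: [173.8, 51.8, -177.7]
force: [-8.1, -1.9, 3.1]
opening: 0.0005
gripper_force: 4.0
```

```bash
python3 tray.py | tail -1;python3 - <<'E'
from mv import *
show(-.12,.05,.017,52,8,5)
E
```

```text
now {270: 166, 265: 166, 260: 166, 255: 166, 250: 166, 245: 166, 240: 166, 235: 166, 230: 166, 225: 166, 220: 166, 215: 166, 210: 166, 205: 166, 200: 166, 195: 161, 190: 157, 185: 158, 180: 162, 175: 165, 170: 163, 165: 166, 160: 124, 155: 109, 150: 107, 145: 73}
row [-0.44 -0.1   0.4 ] [0.2 0.1 0.2] J [ -26.   23.  -39. -120.  -33.   54.] F [-7.4 -1.7  3.2] t 13.13 oven tcp [-0.126   0.0506] 0.0161
```

Request:
send_rows(plan=[[[-0.1,0,0.12,0,0,0],[-0.2,0,0.24,0,0,0],[-0.2,0,0.24,0,0,0],[-0.2,0,0.24,0,0,0]]])

```text
clock: 13.47
tool_pos: [0.6341, 0.006, 0.0154]
orientation: [173.8, 51.6, -177.6]
force: [-24.5, -7.2, 15.4]
opening: 0.0003
gripper_force: 12.3
```

```bash
python3 tray.py | tail -1;python3 - <<'E'
from mv import *
show(-.12,.05,.017,52,8,5)
E
```

```text
now {270: 166, 265: 166, 260: 166, 255: 166, 250: 166, 245: 166, 240: 166, 235: 166, 230: 166, 225: 166, 220: 166, 215: 166, 210: 166, 205: 166, 200: 166, 195: 162, 190: 157, 185: 158, 180: 163, 175: 164, 170: 163, 165: 167, 160: 124, 155: 109, 150: 108, 145: 73}
row [-0.47 -0.13  0.32] [ 0.1 -0.1  0.3] J [ -26.   23.  -38. -120.  -32.   54.] F [-24.3  -7.3  14.5] t 13.52 oven tcp [-0.1256  0.0509] 0.0153
```

A firm stop at about 24 N with no further motion, so the tray is home. I'll withdraw straight back.

Request:
send_rows(plan=[[[0.5,0.05,-0.6,0,0,0],[1,0.1,-1.2,0,0,0],[2,0.25,-2.5,0,0,0],[3.2,0.4,-4,0,0,0],[4.5,0.6,-5.6,0,0,0],[5.7,0.8,-7.2,0,0,0],[6.5,0.9,-8.2,0,0,0],[6.5,0.9,-8.2,0,0,0]]])

```text
clock: 14.18
tool_pos: [0.5307, 0.0021, 0.0162]
orientation: [173.7, 51.8, -177.8]
force: [-1.2, 0.0, 0.3]
opening: 0.0003
gripper_force: 0.0
```

```bash
python3 - <<'E'
from mv import *
from tray import prof,W
show(-.29,.05,.09,50,18)
n=ctrl.snapshot("scene")["img"]
for y in(.05,.13,.17,-.05):print(y,prof(n,y))
f=lambda x,z:round(1000*-((plane("scene",proj("scene",W(x,.1,z)),.049)[:2]-o["c"])@o["R"])[0]) if 0 else None
o=np.load("oven.npz")
ap=lambda x,z:((plane("scene",proj("scene",W(x,.13,z)),.049)[:2]-o["c"])@o["R"])[0].round(4)
print("apparent home: roll top",ap(-.147,.05),"lip bottom",ap(-.144,.021),"counter under",ap(-.144,0),"door low outer",ap(-.154,.06))
im=cv2.cvtColor(n,cv2.COLOR_RGB2GRAY).astype(float)
# door check
a=proj("scene",W(-.11,.15,.235));b=proj("scene",W(-.22,.15,.235));L=np.linalg.norm(b-a);d=(b-a)/L
from scipy.ndimage import map_coordinates as mc
u=(proj("scene",W(-.14,.16,.235))-proj("scene",W(-.14,.15,.235)))/6
t=np.arange(6,44);print("door",np.mean([mc(im,[a[1]+d[1]*t+k*u[1],a[0]+d[0]*t+k*u[0]],order=1) for k in range(-4,5)],axis=0).round().astype(int).tolist())
# movable things: frame differences
m=lambda s:cv2.cvtColor(s,cv2.COLOR_RGB2HSV)
for nm,(x0,y0,x1,y1) in dict(mill=(236,325,272,362),jar=(424,210,464,252),mug=(374,200,416,248)).items():
    A=cv2.cvtColor(S["scene"]["img"],cv2.COLOR_RGB2GRAY)[y0:y1,x0:x1].astype(np.float32);B=im[y0:y1,x0:x1].astype(np.float32)
    print(nm,np.round(cv2.phaseCorrelate(A,B)[0],2))
E
```

```text
row [-2.03  0.98 -9.31] [ -7.5   2.4 -11.1] J [ -38.   22.  -50. -118.  -42.   65.] F [-1.2  0.   0.3] t 14.18 oven tcp [-0.229   0.0507] 0.0162
0.05 {270: 100, 265: 116, 260: 87, 255: 95, 250: 92, 245: 114, 240: 162, 235: 160, 230: 160, 225: 160, 220: 160, 215: 160, 210: 160, 205: 160, 200: 160, 195: 151, 190: 102, 185: 103, 180: 143, 175: 161, 170: 160, 165: 163, 160: 119, 155: 105, 150: 80, 145: 45}
0.13 {270: 160, 265: 160, 260: 160, 255: 160, 250: 160, 245: 160, 240: 160, 235: 160, 230: 160, 225: 160, 220: 160, 215: 160, 210: 160, 205: 160, 200: 162, 195: 140, 190: 105, 185: 105, 180: 144, 175: 150, 170: 149, 165: 152, 160: 121, 155: 108, 150: 76, 145: 47}
0.17 {270: 160, 265: 160, 260: 160, 255: 161, 250: 161, 245: 160, 240: 160, 235: 161, 230: 160, 225: 160, 220: 160, 215: 160, 210: 160, 205: 160, 200: 160, 195: 156, 190: 152, 185: 153, 180: 157, 175: 159, 170: 158, 165: 161, 160: 120, 155: 105, 150: 104, 145: 71}
-0.05 {270: 127, 265: 133, 260: 141, 255: 160, 250: 159, 245: 159, 240: 160, 235: 159, 230: 159, 225: 159, 220: 159, 215: 159, 210: 159, 205: 159, 200: 159, 195: 160, 190: 120, 185: 120, 180: 132, 175: 144, 170: 144, 165: 144, 160: 119, 155: 106, 150: 91, 145: 45}
apparent home: roll top -0.1467 lip bottom -0.1516 counter under -0.157 door low outer -0.151
door [160, 161, 161, 160, 146, 111, 93, 87, 131, 156, 155, 157, 154, 111, 70, 70, 72, 71, 69, 68, 68, 75, 84, 84, 84, 74, 53, 50, 54, 50, 45, 64, 101, 108, 105, 120, 146, 150]
mill [ 0.   -0.02]
jar [0.07 0.34]
mug [0.51 0.03]
```

Request:
send_rows(plan=[[[-0.5,0,-1.5,0,0,0],[-0.8,0,-2.5,0,0,0],[-0.8,0,-2.5,0,0,0],[-0.8,0,-2.5,0,0,0],[-0.8,0,-2.5,0,0,0]]])

```text
clock: 14.65
tool_pos: [0.5195, -0.0015, 0.0385]
orientation: [173.8, 52.0, -177.6]
force: [-0.5, -0.1, 0.6]
opening: 0.0002
gripper_force: 0.0
```

```bash
python3 -c "
from plant import ctrl
s=ctrl.get_obs();print(s['tool_pos'],s['force'],s['clock']);print(ctrl.close_job())"
```

```text
[ 0.51948253 -0.00148899  0.03849732] [-0.45117076 -0.06572936  0.61946376] 14.65
the job is handed in; nothing more can be done
None
```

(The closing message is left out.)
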